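# Knock the jammed bars out of the bore block and chock them on the cradle

## Task

Some bores of the aluminium block hold a jammed steel bar: with the knock-out drift, push each bar out from behind through its access hole, then draw them all out and lay every one crosswise on the cradle's two rails (set them down, do not drop them) so that they lie in one row against its cheek. When all the bars are in, stand the wedge chock on the rails with its sloping face up against the last bar so the row cannot roll. Leave the drift standing on its mat and do not disturb the tape roll, the cutter or the phone.

Things in the scene. Friction and masses are not known exactly. Their poses are not given: they have to be found in the camera images.
- bore_block: Fixed aluminium block 200 (x) x 86 (y) x 64 mm high, origin under it. Four bores (24 mm) run along its y at x = -75, -25, 25, 75 mm, axis 38 mm high, open only at the -y face (y = -37 mm); not all are loaded. A spring plunger in each (brass buttons on top, 73 mm high) jams the bar with 6 to 9 N of drag for the first 20 mm; then it slides freely.
- sill_1 (a point): Front end of the V sill before the first bore (x = -75 mm), at the height of the lying bar's axis, 36 mm above the bench. Each bore has such a sill, 20 mm wide, from the open face (y = -37) to y = -92 mm in the block's frame; it carries the bar coming out, so the bar can be gripped from above on both sides. 50 mm between neighbouring sills.
- cradle: Fixed steel cradle 190 (x) x 76 mm (y), origin under its centre. Two rails (8 mm wide, at y = +-26 mm, 44 mm open between) carry bars laid along the cradle's y. Rail tops are 30 mm high at x = 0 and fall 0.07 rad towards +x: bars roll freely by themselves to the low end. Cross feet at x = +-85 mm, under 20 mm high.
- cradle_v (a point): Point on the rail tops, mid-width, where they meet the cheek (leaning back, 60 degrees to the rails, 23 mm high): 78 mm from the cradle's middle. The first bar rests with its axis 6 mm before this point (-x), each further one 22 mm more uphill, bar axes 11 mm above the rails.
- chock_grip (a point): Loose wedge chock 64 (y) x 40 mm (x), 0.16 kg, body 20 mm high; on it a tab 16 (y) x 26 mm (x), 20 to 50 mm above the underside. The point: middle of the tab, 36 mm above the underside. +x points to the 60 degree face, whose toe is 26 mm ahead. Standing on the rails and touching a bar, the bar's axis is 32 mm ahead. Starts on the bench.
- drift_grip (a point): Loose knock-out drift, 0.3 kg: steel foot 40 (x) x 36 x 44 mm high, above it an upright wooden grip 18 (x) x 32 mm (y), 44 to 88 mm above the underside, and a level rod 8 mm thick running 95 mm out of the foot along +x, axis 30 mm above the underside. The point: middle of the grip, 69 mm above the underside.
- drift_tip (a point): The end of the drift's rod, on its axis: 115 mm ahead (+x) of drift_grip and 39 mm below it.
- mat: Fixed black tool mat 130 (x) x 200 (y) x 4 mm thick, origin at the centre of its underside. The drift starts on it and belongs there.
- access_1 (a point): Mouth of the access hole, 16 mm wide, on the axis of bore 1 in the back (+y) face of the block; the bar's end is 14 mm beyond it (-y) at the start. Pushing the rod tip 55 to 60 mm past this point leaves the bar sticking out 40 to 45 mm at the front.
- access_2 (a point): Mouth of the access hole, 16 mm wide, on the axis of bore 2 in the back (+y) face of the block; the bar's end is 14 mm beyond it (-y) at the start. Pushing the rod tip 55 to 60 mm past this point leaves the bar sticking out 40 to 45 mm at the front.
- access_3 (a point): Mouth of the access hole, 16 mm wide, on the axis of bore 3 in the back (+y) face of the block; the bar's end is 14 mm beyond it (-y) at the start. Pushing the rod tip 55 to 60 mm past this point leaves the bar sticking out 40 to 45 mm at the front.
- access_4 (a point): Mouth of the access hole, 16 mm wide, on the axis of bore 4 in the back (+y) face of the block; the bar's end is 14 mm beyond it (-y) at the start. Pushing the rod tip 55 to 60 mm past this point leaves the bar sticking out 40 to 45 mm at the front.
- bar_1_center (a point): Round steel bar, 22 mm diameter, 70 mm long, 0.2 kg, its axis along its own y; the point is its centre. If present, it starts wholly inside the bore at the block's x = -75 mm, its ends 2 mm behind the open face. None at the start if absent.
- bar_2_center (a point): Round steel bar, 22 mm diameter, 70 mm long, 0.2 kg, its axis along its own y; the point is its centre. If present, it starts wholly inside the bore at the block's x = -25 mm, its ends 2 mm behind the open face. None at the start if absent.
- bar_3_center (a point): Round steel bar, 22 mm diameter, 70 mm long, 0.2 kg, its axis along its own y; the point is its centre. If present, it starts wholly inside the bore at the block's x = +25 mm, its ends 2 mm behind the open face. None at the start if absent.
- bar_4_center (a point): Round steel bar, 22 mm diameter, 70 mm long, 0.2 kg, its axis along its own y; the point is its centre. If present, it starts wholly inside the bore at the block's x = +75 mm, its ends 2 mm behind the open face. None at the start if absent.
- tape_1: Bystander: roll of tan tape, 96 mm across, 48 mm high, lying flat. Origin at its underside.
- box_cutter: Bystander: yellow box cutter 151 mm long lying flat. Origin at its underside.
- phone: Bystander: black phone 79 x 162 x 11 mm lying flat. Origin at its underside.

How it is judged:
By the outcome, as a careful person would: the job done as asked, in the order asked, and still so for the second after the job is handed in, with the robot touching nothing.
Of bar_1, bar_2, bar_3, bar_4 only 3 to 4 are there at a start; the rules pass over those that are not, and their reading is None.
At some moment in a run one of chock, drift may be knocked a few centimetres aside while the robot is not near it.
It also fails if it takes over 210 s, if anything falls off the work surface, if the arm or the gripper's body presses on something with over 40 N, if the wrist force passes 120 N, or if a joint passes its speed limit or range.

## Robot

A 6-joint arm with a two-finger parallel gripper is mounted at the origin on a cart in front of the work surface, level with it; the furniture and walls round the work are solid. World frame = base frame: x ahead of the robot, y to its left, z up, the work surface at z = 0. Lengths are in mm, angles in rad, forces in N, time in s.
With the tool pointing down it reaches from about 350 to 975 mm from the base axis. Payload 7.1 kg.
Tool frame: the origin (TCP) lies midway between the tips of the shut fingers; the grasp point (between the pads) lies pinch_z behind it (pinch_z is the distance from the TCP to the grasp point, in mm); z points along the fingers, y is the line along which they close (so a half turn about z gives the same grasp; the last joint's range is limited). The gripper opens to 88 mm and grips with 3 to 60 N. Pads are 20 mm wide; open, the fingers measure 115 mm over their backs; the gripper's body (75 mm by 178 mm) begins 61 mm behind the grasp point.
Start: joints at [-1.303, 0.423, 1.63, -0, 1.089, -0.019], TCP at [176.821, -599.449, 222.675] pointing down, gripper open.
Joint ranges: [-3, 3], [-0.9, 2.11], [0.09, 2.58], [-1.31, 4.45], [0.11, 2.69], [-2.54, 2.54]. Speed limits (rad/s): [2.39, 2.39, 3.01, 3.14, 3.14, 3.14].

## Interface

Orientations are given as a rotation vector (axis times angle).
In Python, from workcell import get_obs, get_image, close_job, pinch_z gives the robot as it stands.
- The arm moves only by the tool jog_arm, never from a script. Its argument "commands" is a list of rows, each a list of 3 entries, a list of its own where there are three numbers: the gripper command: -1 is shut, 1 is fully open, values between are in proportion, then the shift along the tool's x, y, z as a fraction of full scale, then the turn, a rotation vector about the tool's x, y, z as a fraction of full scale. In form: [[gripper, [tx, ty, tz], [rx, ry, rz]], ...]. A call has 1 to 10 rows; each row shifts and turns the commanded pose from where the row before left it, along the tool's axes as they then stand; what a row does not reach is not made up. Full scale, the value 1, is 0.1 m for a shift and 45 degrees for a turn. A row lasts 1/10 s, in which the tool goes at most 50 mm and 8.59 degrees, less where a joint would pass 70% of its speed; a pose out of reach is approached as far as the arm can. A call with a number of a shift or a turn outside -1 to 1 is refused whole. A call with a gripper value outside its range is refused whole. The fingers move at their own pace and stop on an object; the grip force is fixed at half the most. Time passes only in rows, so rows that do not move let the fingers close. It gives the time, the measured TCP pose, the force, the opening and the grip force at its end, in the units of the state.
- get_obs(): the state, without advancing time (a new reading comes with each control period).
- get_image(name): name is "scene" or "top" or "wrist"; returns a dict with "image" (384x512x3 uint8, blue, green, red), "z_map" (384x512 float32, mm along the optical axis (not along the pixel's ray), 0 where there is no reading), "intrinsics" (3x3 intrinsics, pixels), "eye" and "orientation" of the camera in the world; the wrist camera has in their place "mount" (4x4, takes a point from camera to tool coordinates, whose origin is the TCP and whose axes are the flange's). Camera axes: x right, y down, z forward; pixel columns grow to the right and rows downward; lengths in mm; the calibration is good to about 2 mm. A picture is of the moment at which its call begins: read the wrist's pose just before it.
- close_job(): hands the job in; it is judged then, once.
The state is a dict: "t": time; "qpos": joint angles; "qvel": joint speeds; "joint_torque": joint torques, N m; "ee_pos": TCP position; "orientation": TCP orientation; "ft_force": force on the tool from outside, world axes, zero at the start; "moment": the same for the moment, N m; "width": finger opening in mm; "grasp_force": force on a finger pad.
Only numpy, scipy, OpenCV 4.12 (cv2) and the standard library are available. Lean on these libraries where they do the work, as an engineer would, in place of code of your own. Each camera call takes 0.05 s, during which the arm holds its last target. There are 200 camera calls.

## Working session

There is one attempt and no reset: what is moved stays moved. The work goes in short steps, Python scripts to look and compute and a tool call to move; the robot and the scene stay as the last step left them, time stands still between calls to the robot, and variables do not carry over. Pictures are saved under pics/ and viewed, at most 14 in all, crops included, and the job is handed in when it is done.

Besides the shell and the picture viewer there is one more tool, called after "Request:" by a JSON object that holds its "name" and its "arguments". jog_arm: Moves the arm, as the interface text tells. Its arguments: {"type":"object","properties":{"commands":{"type":"array","items":{"type":"array"}}},"required":["commands"]}

```bash
mkdir -p pics; ls; cat > h.py <<'E'
import numpy as np, cv2
from scipy.spatial.transform import Rotation as R
from workcell import get_obs, get_image, close_job, pinch_z
def grab(n):
    o=get_obs(); g=get_image(n); 
    if 'mount' in g:
        T=np.eye(4); T[:3,:3]=R.from_rotvec(o['orientation']).as_matrix(); T[:3,3]=o['ee_pos']
        g['T']=T@np.array(g['mount'])
    else:
        T=np.eye(4); q=np.array(g['orientation']); 
        T[:3,:3]=q if q.shape==(3,3) else R.from_rotvec(q).as_matrix(); T[:3,3]=g['eye']; g['T']=T
    return g
def cloud(g):
    z=g['z_map']; K=np.array(g['intrinsics']); v,u=np.mgrid[:z.shape[0],:z.shape[1]]
    P=np.stack([(u-K[0,2])/K[0,0]*z,(v-K[1,2])/K[1,1]*z,z],-1)
    return P@g['T'][:3,:3].T+g['T'][:3,3]
E
python3 - <<'E'
from h import *
for n in ['scene','top']:
    g=grab(n); cv2.imwrite(f'pics/{n}0.png',g['image']); P=cloud(g); np.savez(n,P=P,im=g['image'],z=g['z_map'],K=g['intrinsics'],T=g['T'])
    print(n,g['T'].round(2).tolist(),np.array(g['intrinsics']).tolist())
print(get_obs(),pinch_z)
E
```

```text
pics
scene [[0.48, -0.41, 0.78, -624.65], [-0.88, -0.22, 0.43, -582.4], [-0.01, -0.89, -0.46, 733.57], [0.0, 0.0, 0.0, 1.0]] [[460.71833249892796, 0.0, 261.20821579512983], [0.0, 460.71833249892796, 188.97295115120335], [0.0, 0.0, 1.0]]
top [[-0.0, -0.98, 0.19, 266.11], [-1.0, 0.0, -0.0, 38.83], [0.0, -0.19, -0.98, 1398.21], [0.0, 0.0, 0.0, 1.0]] [[390.39712245549504, 0.0, 253.49292855045013], [0.0, 390.39712245549504, 194.4174769183552], [0.0, 0.0, 1.0]]
{'t': 0.1, 'qpos': array([-1.30298521e+00,  4.23778138e-01,  1.63057451e+00,  3.93940016e-06,
        1.08863783e+00, -1.89923990e-02]), 'qvel': array([ 4.18749138e-04,  1.47369787e-04, -7.96160010e-05,  2.33749544e-05,
       -7.98857758e-04,  1.43145781e-03]), 'joint_torque': array([ 9.64908868e-04, -5.45615172e+01, -2.74324304e+01,  6.44647703e-02,
        1.88732432e-02, -1.93962035e-05]), 'ee_pos': array([ 176.70385877, -598.98339249,  221.98623024]), 'orientation': array([-3.10797320e+00, -4.48766319e-01,  2.66904841e-04]), 'ft_force': array([ 0.13766874,  0.48419425, -0.15305064]), 'moment': array([-0.00215112,  0.03406427, -0.00704644]), 'grasp_force': 0.0, 'width': 87.81971608356287} 18.700000000000003
```

View pics/top0.png

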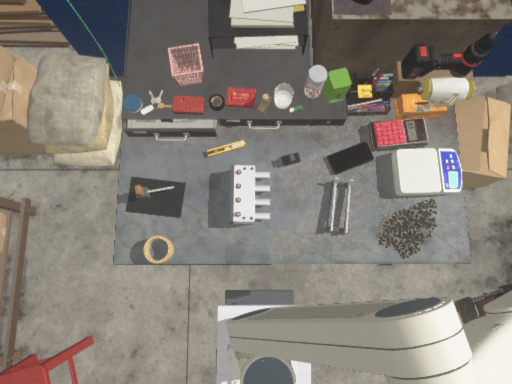

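View pics/scene0.png

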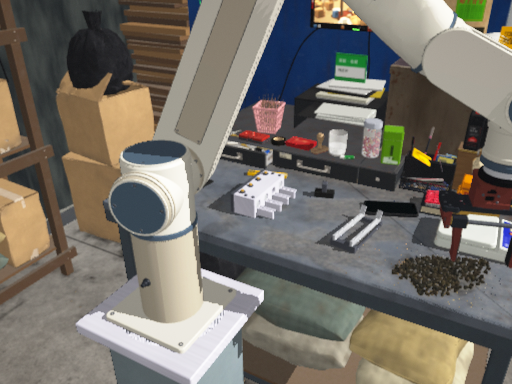

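The top view shows the block at about (244,194) with its sills to the right (-y). The drift is on the mat at (150,190), the cradle at (340,207), the chock at (288,159), the cutter at (224,148), the tape at (158,250) and the phone at (350,158).

```bash
python3 - <<'E'
from h import *
d=np.load('top.npz'); P=d['P']; im=d['im']
H=P[...,2]
for n,(u0,u1,v0,v1),zlo,zhi in [('block',(225,280,155,235),55,70),('sills',(255,280,160,230),15,50),('drift',(125,185,178,215),20,110),('mat',(120,190,170,222),1,12),('chock',(272,305,145,172),10,70),('cradle',(322,360,172,242),15,70),('tape',(140,180,230,270),30,60),('phone',(322,378,138,178),5,20),('cutter',(200,248,136,162),5,40)]:
    s=P[v0:v1,u0:u1].reshape(-1,3); s=s[(s[:,2]>zlo)&(s[:,2]<zhi)]
    r=cv2.minAreaRect(s[:,:2].astype(np.float32))
    print(n,len(s),s.mean(0).round(0),'zmax',s[:,2].max().round(0),'rect',np.round(r[0]),np.round(r[1]),round(r[2],1), s.min(0).round(),s.max(0).round())
print('table z',np.median(P[200:215,290:310,2]))
c=im[130:260,115:375]; cv2.imwrite('pics/top0z.png',cv2.resize(c,None,fx=3,fy=3,interpolation=cv2.INTER_CUBIC))
E
```

```text
block 1350 [533.  71.  64.] zmax 70.0 rect [535.  72.] [ 84. 201.] 89.8 [434.  30.  56.] [635. 114.  70.]
sills 352 [533.   1.  26.] zmax 36.0 rect [534.   1.] [ 51. 170.] 89.7 [449. -25.  17.] [619.  27.  36.]
drift 219 [542. 408.  56.] zmax 97.0 rect [549. 384.] [ 35. 132.] 10.9 [521. 319.  20.] [565. 446.  97.]
mat 1844 [533. 388.   4.] zmax 12.0 rect [538. 393.] [258. 190.] 90.0 [443. 264.   1.] [633. 522.  12.]
chock 160 [ 668. -105.   26.] zmax 55.0 rect [ 670. -106.] [35. 65.] 14.9 [ 648. -139.   11.] [693. -70.  55.]
cradle 412 [ 484. -275.   28.] zmax 49.0 rect [ 495. -276.] [ 76. 192.] 82.6 [ 396. -323.   15.] [ 592. -227.   49.]
tape 275 [341. 363.  45.] zmax 56.0 rect [341. 363.] [94. 94.] 75.7 [294. 316.  30.] [386. 412.  56.]
phone 900 [ 678. -327.   10.] zmax 20.0 rect [ 682. -321.] [198. 139.] 88.2 [ 611. -422.    5.] [ 750. -220.   20.]
cutter 291 [717. 139.  11.] zmax 22.0 rect [717. 144.] [179.  85.] 85.6 [669.  55.   5.] [762. 230.  22.]
table z -0.536964562632761
```

View pics/top0z.png

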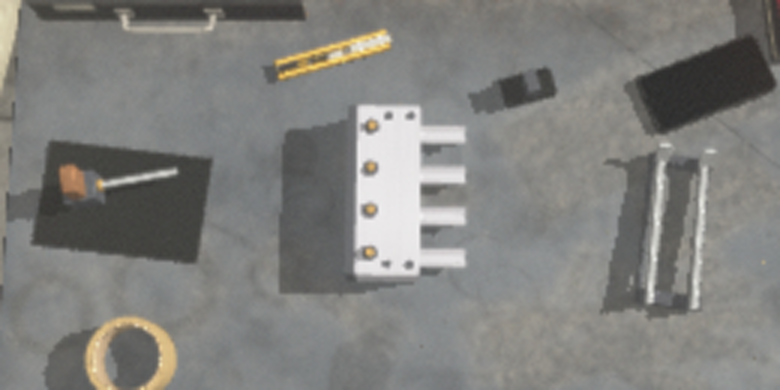

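```bash
python3 - <<'E'
from h import *
g=get_image('wrist'); print(np.array(g['mount']).round(2).tolist(),np.array(g['intrinsics']).round(0).tolist())
d=np.load('scene.npz'); c=d['im'][160:260,220:420]; cv2.imwrite('pics/s0z.png',cv2.resize(c,None,fx=4,fy=4,interpolation=cv2.INTER_CUBIC))
E
```

```text
[[-0.0, -0.97, -0.25, 68.34], [1.0, -0.0, 0.0, -0.4], [-0.0, -0.25, 0.97, -162.86], [0.0, 0.0, 0.0, 1.0]] [[310.0, 0.0, 254.0], [0.0, 310.0, 189.0], [0.0, 0.0, 1.0]]
```

View pics/s0z.png

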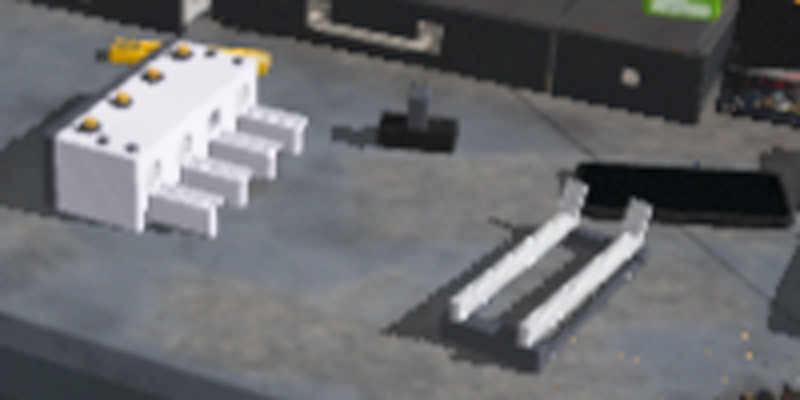

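Request:
{"name": "jog_arm", "arguments": {"commands": [[1,[0.37,-0.24,-0.2],[0,0,0.182]],[1,[0.4,-0.2,-0.2],[0,0,0.182]],[1,[0.5,-0.1,-0.2],[0,0,0]],[1,[0.5,-0.1,-0.2],[0,0,0]],[1,[0.3,-0.4,-0.2],[0,0,0]],[1,[0.2,-0.4,-0.2],[0,0,0]],[1,[0,-0.4,-0.2],[0,0,0]],[1,[0,0,0],[0,0,0]],[1,[0,0,0],[0,0,0]]]}}

```text
t: 1.05
ee_pos: [381.6, -404.4, 358.3]
orientation: [3.14, 0.004, 0.001]
ft_force: [0.1, 0.5, -0.3]
width: 87.9
grasp_force: 0.0
```

The scene crop shows the cradle's cheeks at its far (+x) end, at (575,195) and (640,215). The chock stands at (420,130). The bores look ambiguous from here.

Request:
{"name": "jog_arm", "arguments": {"commands": [[1,[0.4,-0.4,0],[0,0,0]],[1,[0.4,-0.4,0],[0,0,0]],[1,[0.4,-0.4,0],[0,0,0]],[1,[0.2,-0.4,0],[0,0,0]],[1,[0,-0.4,0],[0,0,0]],[1,[0,0,0],[0,0,0]],[1,[0,0,0],[0,0,0]],[1,[0,0,0],[0,0,0]]]}}

```text
t: 1.85
ee_pos: [507.0, -220.2, 357.2]
orientation: [3.141, -0.001, -0.001]
ft_force: [1.6, -0.0, -0.1]
width: 88.0
grasp_force: 0.0
```

```bash
python3 - <<'E'
from h import *
g=grab('wrist'); cv2.imwrite('pics/w1.png',g['image']); np.savez('w1',P=cloud(g),im=g['image']); print(get_obs()['ee_pos'])
E
```

```text
[ 506.92738938 -220.31476359  357.3072589 ]
```

View pics/w1.png

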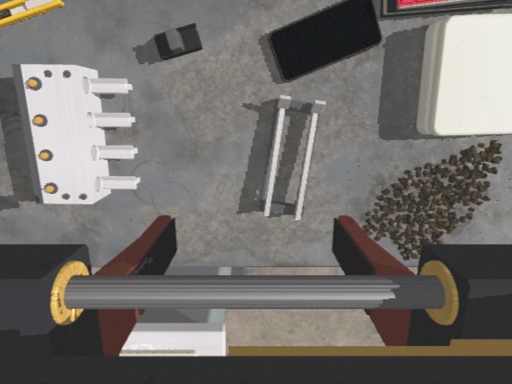

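The wrist view shows the cradle rails from cheek (287,100)/(320,103) to the low image end (268,215)/(298,218), the chock at (178,42) and the block sills at (130,87) to (135,183).

```bash
python3 - <<'E'
from h import *
d=np.load('w1.npz'); P=d['P']; im=d['im'].astype(int)
def sel(x,y,z):
    m=(P[...,0]>x[0])&(P[...,0]<x[1])&(P[...,1]>y[0])&(P[...,1]<y[1])&(P[...,2]>z[0])&(P[...,2]<z[1]); return m
bright=im.min(2)>110
m=sel((380,600),(-340,-210),(18,60)); s=P[m&bright]
r=cv2.minAreaRect(s[:,:2].astype(np.float32)); print('cradle bright',len(s),r)
# frame: PCA per rail
vx,vy,x0,y0=cv2.fitLine(s[:,:2].astype(np.float32),cv2.DIST_L2,0,.01,.01).ravel(); a=np.arctan2(vy,vx)*np.sign(1); print('axis deg',np.degrees(a))
u=np.array([vx,vy]); u*=np.sign(u[0]); n=np.array([-u[1],u[0]])
c=np.array(r[0]); q=np.c_[(s[:,:2]-c)@u,(s[:,:2]-c)@n,s[:,2]]
for k in (1,-1):
    t=q[q[:,1]*k>5]; print('rail',k,len(t),np.median(t[:,1]),t[:,0].min(),t[:,0].max(),[ (x,np.round(np.percentile(t[abs(t[:,0]-x)<8][:,2],[50,90]),1).tolist()) for x in range(-80,100,20) if (abs(t[:,0]-x)<8).any()])
for nm,b in [('chock all',((600,740),(-160,-50),(8,70))),('chock tab',((600,740),(-160,-50),(40,70))),('chock body',((600,740),(-160,-50),(15,24))),('block top',((420,650),(20,130),(58,68))),('sill',((420,650),(-40,20),(20,50)))]:
    s=P[sel(*b)]; r=cv2.minAreaRect(s[:,:2].astype(np.float32)); print(nm,len(s),np.median(s,0).round(1),np.round(r[0],1),np.round(r[1],1),round(r[2],1),s.min(0).round(),s.max(0).round())
s=P[sel((420,650),(-20,20),(24,50))]; 
h,e=np.histogram(s[:,0],bins=range(430,640,5)); print(list(zip(e,h)))
E
```

```text
cradle bright 1532 ((494.92010498046875, -281.2222595214844), (67.87641906738281, 191.91061401367188), 83.37688446044922)
axis deg -7.765568208920365
rail 1 744 28.323202916603222 -95.29540553428662 95.40770566266738 [(-80, [36.4, 37.3]), (-60, [34.8, 35.5]), (-40, [33.3, 34.6]), (-20, [31.8, 32.8]), (0, [30.4, 31.7]), (20, [29.1, 30.5]), (40, [27.8, 28.9]), (60, [26.5, 27.5]), (80, [32.4, 40.7])]
rail -1 788 -23.339820256979934 -95.54714788496602 95.16001969749526 [(-80, [35.8, 36.9]), (-60, [34.6, 35.9]), (-40, [33.0, 34.3]), (-20, [32.1, 33.0]), (0, [30.4, 31.4]), (20, [28.9, 30.2]), (40, [27.6, 29.3]), (60, [26.0, 27.4]), (80, [32.9, 41.3])]
chock all 1134 [ 668.  -112.1   20.9] [ 671.9 -106.4] [36.7 64.3] 15.6 [ 647. -141.    8.] [697. -72.  53.]
chock tab 264 [ 667.5 -108.5   50.3] [ 667.9 -107.4] [26.3 16.3] 15.4 [ 654. -118.   40.] [682. -97.  53.]
chock body 708 [ 668.2 -116.8   20.5] [ 669.9 -106.9] [32.5 64.3] 15.6 [ 647. -141.   15.] [693. -73.  23.]
block top 8134 [541.4  66.4  64.5] [533.3  70. ] [ 88.6 200.5] 89.6 [433.  25.  58.] [634. 114.  68.]
sill 1749 [550.8  -4.
[... 626 characters left out ...]
 (np.int64(520), np.int64(0)), (np.int64(525), np.int64(0)), (np.int64(530), np.int64(0)), (np.int64(535), np.int64(0)), (np.int64(540), np.int64(0)), (np.int64(545), np.int64(53)), (np.int64(550), np.int64(74)), (np.int64(555), np.int64(82)), (np.int64(560), np.int64(76)), (np.int64(565), np.int64(53)), (np.int64(570), np.int64(0)), (np.int64(575), np.int64(0)), (np.int64(580), np.int64(0)), (np.int64(585), np.int64(0)), (np.int64(590), np.int64(0)), (np.int64(595), np.int64(65)), (np.int64(600), np.int64(78)), (np.int64(605), np.int64(74)), (np.int64(610), np.int64(99)), (np.int64(615), np.int64(79)), (np.int64(620), np.int64(0)), (np.int64(625), np.int64(0)), (np.int64(630), np.int64(0))]
```

Request:
{"name": "jog_arm", "arguments": {"commands": [[1,[0,-0.4,0],[0,0,0]],[1,[0,-0.4,0],[0,0,0]],[1,[0,-0.4,0],[0,0,0]],[1,[0,-0.4,0],[0,0,0]],[1,[0,-0.4,0],[0,0,0]],[1,[0,-0.4,0],[0,0,0]],[1,[0,-0.4,0],[0,0,0]],[1,[0,-0.4,0],[0,0,0]],[1,[0,-0.4,0],[0,0,0]],[1,[0,-0.4,0],[0,0,0]]]}}

```text
t: 2.9
ee_pos: [507.4, 181.6, 357.7]
orientation: [3.141, -0.002, 0.001]
ft_force: [0.3, -0.0, -0.9]
width: 87.5
grasp_force: 0.0
```

Request:
{"name": "jog_arm", "arguments": {"commands": [[1,[0,-0.4,0],[0,0,0]],[1,[0,-0.4,0],[0,0,0]],[1,[-0.1,-0.4,0.2],[0,0,0]],[1,[-0.1,-0.4,0.2],[0,0,0]],[1,[-0.1,-0.4,0.2],[0,0,0]],[1,[0,-0.2,0],[0,0,0]],[1,[0,0,0],[0,0,0]],[1,[0,0,0],[0,0,0]]]}}

```text
t: 3.7
ee_pos: [477.8, 400.5, 298.4]
orientation: [3.142, 0.0, 0.001]
ft_force: [0.4, 0.1, 0.7]
width: 88.1
grasp_force: 0.0
```

```bash
python3 - <<'E'
from h import *
g=grab('wrist'); cv2.imwrite('pics/w2.png',g['image']); np.savez('w2',P=cloud(g),im=g['image']); print(get_obs()['ee_pos'])
P=cloud(g)
def sel(x,y,z):
    return P[(P[...,0]>x[0])&(P[...,0]<x[1])&(P[...,1]>y[0])&(P[...,1]<y[1])&(P[...,2]>z[0])&(P[...,2]<z[1])]
for nm,b in [('grip top',((450,640),(300,500),(85,100))),('foot',((450,640),(300,500),(40,54))),('rod',((450,640),(260,396),(25,46))),('blocktop',((420,650),(20,130),(58,68)))]:
    s=sel(*b)
    if len(s)<5: print(nm,'none'); continue
    r=cv2.minAreaRect(s[:,:2].astype(np.float32)); l=cv2.fitLine(s[:,:2].astype(np.float32),cv2.DIST_HUBER,0,.01,.01).ravel()
    print(nm,len(s),np.median(s,0).round(1),np.round(r[0],1),np.round(r[1],1),round(r[2],1),s.min(0).round(),s.max(0).round(),'line',l.round(3))
E
```

```text
[477.86550456 400.04778749 298.62406084]
grip top 434 [541.6 429.3  92.5] [540.8 429.4] [31.8 18.1] 10.4 [525. 418.  85.] [557. 440.  95.] line [9.86000e-01 1.68000e-01 5.41078e+02 4.29167e+02]
foot 439 [543.6 417.4  48.2] [548.9 387.2] [ 35.8 125.9] 11.0 [521. 325.  40.] [561. 451.  52.] line [ 1.79000e-01 -9.84000e-01  5.43283e+02  4.18463e+02]
rod 383 [553.8 355.9  38. ] [554.3 355.9] [ 7.9 81.2] 10.4 [544. 316.  34.] [565. 395.  42.] line [ 1.83000e-01 -9.83000e-01  5.54318e+02  3.55921e+02]
blocktop 4604 [520.6 100.8  64.9] [534.   87.9] [200.   55.3] 0.1 [434.  60.  58.] [634. 115.  68.] line [9.96000e-01 8.50000e-02 5.36749e+02 1.00482e+02]
```

View pics/w2.png

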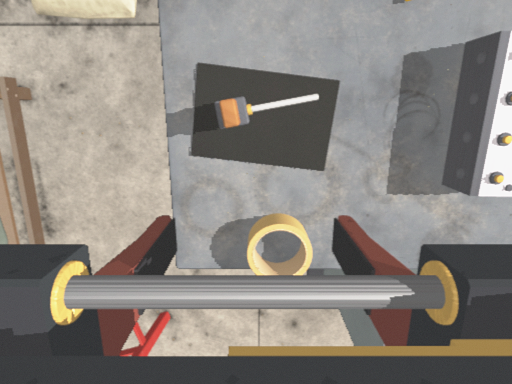

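The wrist view shows the drift with its grip at (234,112) and its rod to (318,97). The block's back face is at right (470,120) and the tape at (280,245). The drift's measured size and height match what was given.

Request:
{"name": "jog_arm", "arguments": {"commands": [[1,[0.32,-0.15,0.2],[0,0,0]],[1,[0.31,-0.14,0.3],[0,0,0]],[1,[0,0,0.4],[0,0,-0.117]],[1,[0,0,0.4],[0,0,-0.116]],[1,[0,0,0.35],[0,0,0]],[1,[0,0,0.3],[0,0,0]],[1,[0,0,0.3],[0,0,0]],[1,[0,0,0.19],[0,0,0]],[1,[0,0,0],[0,0,0]],[1,[0,0,0],[0,0,0]]]}}

```text
t: 4.75
ee_pos: [540.6, 430.0, 54.9]
orientation: [-3.128, -0.287, -0.002]
ft_force: [-0.6, 0.5, 0.6]
width: 87.7
grasp_force: 0.0
```

Request:
{"name": "jog_arm", "arguments": {"commands": [[-1,[0,0,0],[0,0,0]],[-1,[0,0,0],[0,0,0]],[-1,[0,0,0],[0,0,0]],[-1,[0,0,0],[0,0,0]],[-1,[0,0,0],[0,0,0]],[-1,[0,0,0],[0,0,0]],[-1,[0,0,0],[0,0,0]],[-1,[0,0,0],[0,0,0]],[-1,[0,0,0],[0,0,0]]]}}

```text
t: 5.65
ee_pos: [539.5, 430.3, 53.7]
orientation: [3.128, 0.289, -0.0]
ft_force: [-0.6, -0.3, 0.5]
width: 19.1
grasp_force: 0.0
```

Request:
{"name": "jog_arm", "arguments": {"commands": [[-1,[0,0,0],[0,0,0]],[-1,[0,0,0],[0,0,0]],[-1,[0,0,-0.15],[0,0,0]],[-1,[0,0,-0.15],[0,0,0]],[-1,[0,0,-0.1],[0,0,0.117]],[-1,[0,0,0],[0,0,0.116]],[-1,[0,0.3,0],[0,0,0]],[-1,[0,0.3,0],[0,0,0]],[-1,[0,0.3,0],[0,0,0]],[-1,[0,0,0],[0,0,0]]]}}

```text
t: 6.65
ee_pos: [539.6, 337.2, 95.1]
orientation: [3.141, -0.002, -0.001]
ft_force: [0.5, 0.4, -1.4]
width: 17.9
grasp_force: 30.0
```

```bash
python3 - <<'E'
from h import *
o=get_obs(); print(o['ee_pos'],o['orientation'],o['width'],o['grasp_force'],o['ft_force'])
g=grab('wrist'); cv2.imwrite('pics/w3.png',g['image'])
P=cloud(g); e=o['ee_pos']
def sel(x,y,z):
    return P[(P[...,0]>x[0])&(P[...,0]<x[1])&(P[...,1]>y[0])&(P[...,1]<y[1])&(P[...,2]>z[0])&(P[...,2]<z[1])]
s=sel((e[0]-30,e[0]+30),(e[1]-125,e[1]-40),(e[2]-45,e[2]+10))
print(len(s),s.min(0),s.max(0)); 
for y in range(-125,-40,10):
    t=s[abs(s[:,1]-e[1]-y)<5]
    if len(t): print(y,len(t),np.median(t,0)-e,(t.min(0)-e).round(1),(t.max(0)-e).round(1))
E
```

```text
[539.58907074 337.20495176  95.05201216] [ 3.14061091e+00 -2.34657193e-03 -6.47687533e-04] 17.92680650424002 29.997778236865997 [ 0.50917878  0.40416234 -1.42840554]
1467 [537.69231468 221.91575448  75.33793004] [545.11456199 297.16191712  82.05496406]
-115 95 [   2.15108866 -112.42399954  -15.10228691] [  -1.8 -115.3  -19. ] [   5.3 -110.1  -13.4]
-105 196 [   2.35292779 -105.00824736  -15.19892654] [  -1.8 -110.   -18.7] [   5.2 -100.   -13.2]
-95 196 [  2.41573554 -94.92402641 -15.19423555] [ -1.6 -99.9 -19.1] [  5.1 -90.  -13. ]
-85 200 [  2.45996203 -84.98071423 -15.24536129] [ -1.8 -89.9 -18.7] [  5.2 -80.1 -13.2]
-75 194 [  2.45788272 -74.93011498 -15.47577539] [ -1.7 -79.9 -19. ] [  5.5 -70.  -13.1]
-65 195 [  2.50066806 -65.11027296 -15.46993323] [ -1.9 -69.9 -19.7] [  5.5 -60.1 -13. ]
-55 197 [  2.41289754 -55.00306557 -15.35200711] [ -1.7 -60.  -18.6] [  5.2 -50.  -13.4]
-45 194 [  2.50798984 -44.95686289 -15.39358827] [ -1.7 -50.  -19.2] [  5.5 -40.  -13.4]
```

View pics/w3.png

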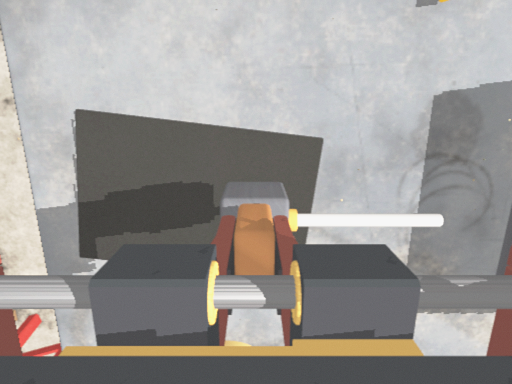

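The drift is held well. The rod is straight from (290,220) to (440,220), and its axis is about 2 mm in +x from the TCP.

Request:
{"name": "jog_arm", "arguments": {"commands": [[-1,[0.3,0.3,0],[0,0,0]],[-1,[0.3,0.3,0],[0,0,0]],[-1,[0.075,0.27,0.1],[0,0,0]],[-1,[0,0,0.2],[0,0,0]],[-1,[0,0,0.077],[0,0,0]],[-1,[0,0,0],[0,0,0]],[-1,[0,0,0],[0,0,0]]]}}

```text
t: 7.4
ee_pos: [607.4, 254.6, 56.8]
orientation: [-3.141, -0.003, -0.001]
ft_force: [0.0, 0.4, -2.2]
width: 17.6
grasp_force: 30.0
```

```bash
python3 - <<'E'
from h import *
o=get_obs(); e=o['ee_pos']; print(e,o['orientation'],o['ft_force'])
g=grab('wrist'); cv2.imwrite('pics/w4.png',g['image']); P=cloud(g)
s=P[(P[...,2]>58)&(P[...,2]<70)&(P[...,1]>20)&(P[...,1]<117)]
print('block top',s.min(0),s.max(0)); 
for x in range(500,650,25):
    t=s[abs(s[:,0]-x)<5]
    if len(t):print(x,t[:,1].max())
t=s[abs(s[:,1]-100)<8]; print('x max',np.sort(t[:,0])[-5:])
s=P[(P[...,2]>30)&(P[...,2]<45)&(abs(P[...,0]-e[0])<25)&(P[...,1]<e[1]-50)&(P[...,1]>e[1]-125)]; print('rod',len(s),s.min(0),s.max(0),np.median(s,0))
E
```

```text
[607.41307937 254.58021195  56.75393602] [-3.14116960e+00 -3.40569992e-03 -1.19680549e-03] [ 0.03882063  0.38315347 -2.22821567]
block top [526.50561197 111.55395951  58.00039047] [619.00875813 115.30275742  64.08378313]
525 115.30275742085325
550 114.7501803445243
600 114.28953340562302
x max []
rod 1267 [605.69729447 139.13800715  37.38694134] [613.07640918 204.46632373  43.6805899 ] [610.14779405 172.19204204  41.38988943]
```

View pics/w4.png

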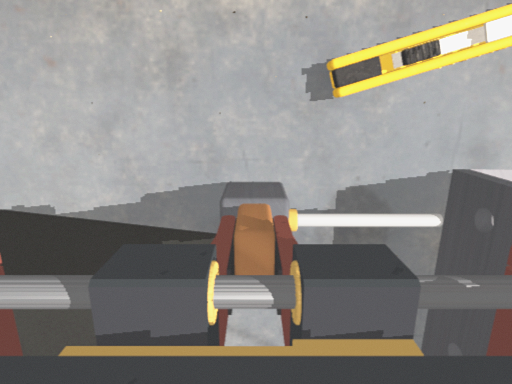

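The hole in the back face shows at (484,220), level with the rod at v=220, so the rod is aligned.

Request:
{"name": "jog_arm", "arguments": {"commands": [[-1,[0,0.12,0],[0,0,0]],[-1,[0,0.12,0],[0,0,0]],[-1,[0,0.08,0],[0,0,0]],[-1,[0,0.06,0],[0,0,0]],[-1,[0,0.06,0],[0,0,0]],[-1,[0,0.06,0],[0,0,0]]]}}

```text
t: 8.05
ee_pos: [607.8, 204.6, 56.7]
orientation: [-3.138, 0.001, -0.002]
ft_force: [-2.2, 10.0, -1.6]
width: 17.5
grasp_force: 30.0
```

Request:
{"name": "jog_arm", "arguments": {"commands": [[-1,[0,0.08,0],[0,0,0]],[-1,[0,0.08,0],[0,0,0]],[-1,[0,0.08,0],[0,0,0]],[-1,[0,0.08,0],[0,0,0]],[-1,[0,0,0],[0,0,0]],[-1,[0,0,0],[0,0,0]]]}}

```text
t: 8.65
ee_pos: [607.3, 170.8, 56.0]
orientation: [3.141, 0.0, -0.0]
ft_force: [0.3, -0.3, -2.9]
width: 17.8
grasp_force: 30.0
```

Request:
{"name": "jog_arm", "arguments": {"commands": [[-1,[0,-0.15,0],[0,0,0]],[-1,[0,-0.2,0],[0,0,0]],[-1,[0,-0.2,0],[0,0,0]],[-1,[0,-0.24,-0.01],[0,0,0]],[-1,[-0.25,0,0],[0,0,0]],[-1,[-0.25,0,0],[0,0,0]],[-1,[0,0,0],[0,0,0]],[-1,[0,0,0],[0,0,0]]]}}

```text
t: 9.45
ee_pos: [557.2, 251.7, 57.2]
orientation: [-3.141, -0.004, -0.001]
ft_force: [0.4, -0.6, -3.7]
width: 18.1
grasp_force: 30.0
```

Request:
{"name": "jog_arm", "arguments": {"commands": [[-1,[0,0.12,0],[0,0,0]],[-1,[0,0.11,0],[0,0,0]],[-1,[0,0.08,0],[0,0,0]],[-1,[0,0.06,0],[0,0,0]],[-1,[0,0.06,0],[0,0,0]],[-1,[0,0.06,0],[0,0,0]]]}}

```text
t: 10.05
ee_pos: [557.4, 200.6, 57.1]
orientation: [-3.142, -0.001, -0.0]
ft_force: [-0.9, 0.9, -2.0]
width: 17.6
grasp_force: 30.0
```

Request:
{"name": "jog_arm", "arguments": {"commands": [[-1,[0,0.05,0],[0,0,0]]]}}

```text
t: 10.15
ee_pos: [557.4, 195.7, 57.1]
orientation: [-3.142, -0.001, -0.0]
ft_force: [-0.1, 1.1, -2.6]
width: 17.8
grasp_force: 30.0
```

Bore 3 is empty: there is no drag. I'll go on to bore 2.

Request:
{"name": "jog_arm", "arguments": {"commands": [[-1,[0,-0.16,0],[0,0,0]],[-1,[0,-0.2,0],[0,0,0]],[-1,[0,-0.2,0],[0,0,0]],[-1,[0,0,0],[0,0,0]],[-1,[-0.25,0,0],[0,0,0]],[-1,[-0.25,0,0],[0,0,0]],[-1,[0,0,0],[0,0,0]],[-1,[0,0,0],[0,0,0]]]}}

```text
t: 10.95
ee_pos: [507.3, 252.5, 57.3]
orientation: [-3.141, -0.003, -0.001]
ft_force: [0.4, -0.1, -2.0]
width: 17.9
grasp_force: 30.0
```

Request:
{"name": "jog_arm", "arguments": {"commands": [[-1,[0,0.12,0],[0,0,0]],[-1,[0,0.11,0],[0,0,0]],[-1,[0,0.08,0],[0,0,0]],[-1,[0,0.06,0],[0,0,0]],[-1,[0,0.06,0],[0,0,0]],[-1,[0,0.06,0],[0,0,0]]]}}

```text
t: 11.55
ee_pos: [508.0, 204.0, 57.4]
orientation: [-3.139, 0.002, -0.002]
ft_force: [-0.7, 9.8, -3.3]
width: 17.8
grasp_force: 30.0
```

Request:
{"name": "jog_arm", "arguments": {"commands": [[-1,[0,0.08,0],[0,0,0]],[-1,[0,0.08,0],[0,0,0]],[-1,[0,0.08,0],[0,0,0]],[-1,[0,0.06,0],[0,0,0]],[-1,[0,0,0],[0,0,0]],[-1,[0,0,0],[0,0,0]]]}}

```text
t: 12.15
ee_pos: [507.3, 172.9, 57.0]
orientation: [3.141, 0.001, -0.0]
ft_force: [0.2, 0.2, -3.4]
width: 17.9
grasp_force: 30.0
```

Request:
{"name": "jog_arm", "arguments": {"commands": [[-1,[0,-0.15,0],[0,0,0]],[-1,[0,-0.2,0],[0,0,0]],[-1,[0,-0.2,0],[0,0,0]],[-1,[0,-0.24,0],[0,0,0]],[-1,[-0.25,0,0],[0,0,0]],[-1,[-0.25,0,0],[0,0,0]],[-1,[0,0,0],[0,0,0]],[-1,[0,0,0],[0,0,0]]]}}

```text
t: 12.95
ee_pos: [457.2, 253.3, 57.2]
orientation: [-3.141, -0.004, -0.001]
ft_force: [0.5, -0.1, -2.3]
width: 17.5
grasp_force: 30.0
```

Request:
{"name": "jog_arm", "arguments": {"commands": [[-1,[0,0.12,0],[0,0,0]],[-1,[0,0.11,0],[0,0,0]],[-1,[0,0.08,0],[0,0,0]],[-1,[0,0.06,0],[0,0,0]],[-1,[0,0.06,0],[0,0,0]],[-1,[0,0.06,0],[0,0,0]]]}}

```text
t: 13.55
ee_pos: [458.1, 203.8, 57.4]
orientation: [-3.139, 0.003, -0.002]
ft_force: [-2.1, 8.7, -2.1]
width: 17.9
grasp_force: 30.0
```

Request:
{"name": "jog_arm", "arguments": {"commands": [[-1,[0,0.08,0],[0,0,0]],[-1,[0,0.08,0],[0,0,0]],[-1,[0,0.08,0],[0,0,0]],[-1,[0,0.07,0],[0,0,0]],[-1,[0,0,0],[0,0,0]],[-1,[0,0,0],[0,0,0]]]}}

```text
t: 14.15
ee_pos: [457.3, 171.8, 57.0]
orientation: [3.141, 0.0, -0.0]
ft_force: [0.6, 0.7, -2.5]
width: 17.6
grasp_force: 30.0
```

Request:
{"name": "jog_arm", "arguments": {"commands": [[-1,[0,-0.2,0],[0,0,0]],[-1,[0,-0.3,0],[0,0,0]],[-1,[0,-0.3,0],[0,0,0]],[-1,[0.1,-0.3,-0.2],[0,0,0]],[-1,[0.3,-0.4,-0.1],[0,0,0]],[-1,[0.3,-0.4,0],[0,0,0]],[-1,[0.13,-0.4,0],[0,0,0]],[-1,[0,-0.28,0],[0,0,0]],[-1,[0,0,0],[0,0,0]],[-1,[0,0,0],[0,0,0]]]}}

```text
t: 15.15
ee_pos: [538.6, 429.6, 86.0]
orientation: [3.14, 0.004, -0.002]
ft_force: [0.4, -1.1, -2.8]
width: 18.0
grasp_force: 30.0
```

Request:
{"name": "jog_arm", "arguments": {"commands": [[-1,[0,0,0.15],[0,0,0]],[-1,[0,0,0.11],[0,0,0]],[-1,[0,0,0.04],[0,0,0]],[-1,[0,0,0.02],[0,0,0]],[-1,[0,0,0],[0,0,0]],[-1,[0,0,0],[0,0,0]]]}}

```text
t: 15.75
ee_pos: [539.8, 429.6, 55.2]
orientation: [-3.141, -0.001, -0.001]
ft_force: [0.6, 0.4, -2.4]
width: 17.7
grasp_force: 30.0
```

Request:
{"name": "jog_arm", "arguments": {"commands": [[-1,[0,0,0.013],[0,0,0]],[-1,[0,0,0],[0,0,0]],[1,[0,0,0],[0,0,0]],[1,[0,0,0],[0,0,0]],[1,[0,0,0],[0,0,0]],[1,[0,0,-0.1],[0,0,0]],[1,[0,0,-0.4],[0,0,0]],[1,[0,0,-0.4],[0,0,0]],[1,[0,0,-0.4],[0,0,0]],[1,[0,0,-0.4],[0,0,0]]]}}

```text
t: 16.75
ee_pos: [539.4, 429.5, 226.2]
orientation: [-3.141, -0.001, -0.001]
ft_force: [1.3, 0.5, 0.0]
width: 78.8
grasp_force: 0.0
```

Request:
{"name": "jog_arm", "arguments": {"commands": [[1,[-0.05,0.25,-0.4],[0,0,0]],[1,[-0.1,0.3,-0.2],[0,0,0]],[1,[0,0,0],[0,0,0]]]}}

```text
t: 17.05
ee_pos: [525.2, 373.0, 288.7]
orientation: [-3.139, 0.001, -0.008]
ft_force: [0.4, -0.8, -0.2]
width: 87.9
grasp_force: 0.0
```

```bash
python3 - <<'E'
from h import *
o=get_obs(); print(o['ee_pos'],o['qpos'].round(2),o['orientation'],o['width'])
g=grab('wrist'); cv2.imwrite('pics/w5.png',g['image']); P=cloud(g)
for a,b in [(85,105),(40,52)]:
  s=P[(P[...,2]>a)&(P[...,2]<b)&(abs(P[...,1]-430)<60)&(abs(P[...,0]-540)<60)]
  r=cv2.minAreaRect(s[:,:2].astype(np.float32)); print(len(s),np.median(s,0),r)
E
```

```text
[525.22653894 372.95904094 288.69523377] [ 0.6   0.39  1.53 -0.    1.22  2.17] [-3.13858031e+00  8.74142001e-04 -8.46830973e-03] 87.92074883657857
418 [541.60956873 428.4495268   92.3817755 ] ((541.429443359375, 429.1629333496094), (31.05445098876953, 18.2797908782959), 0.03355063498020172)
404 [543.48338453 416.49288628  48.34279389] ((540.6279907226562, 411.41644287109375), (75.34982299804688, 35.77029037475586), 89.99493408203125)
```

View pics/w5.png

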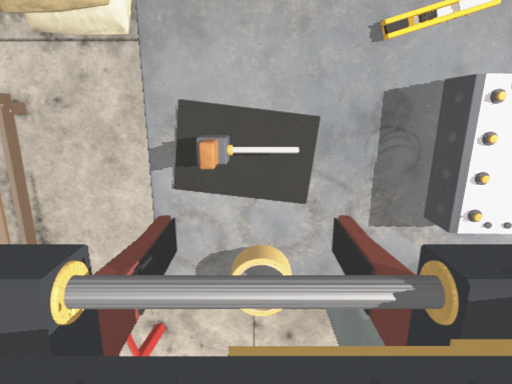

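The drift stands squarely on its mat at (213,150), with the rod end at (298,150).

Request:
{"name": "jog_arm", "arguments": {"commands": [[1,[0,0.37,0],[0,0,0]],[1,[0,0.37,0],[0,0,0]],[1,[0,0.37,0],[0,0,0]],[1,[0,0.37,0],[0,0,0]],[1,[0,0.37,0],[0,0,0]],[1,[0,0.37,0],[0,0,0]],[1,[0,0.37,0],[0,0,0]],[1,[0,0.37,0],[0,0,0]],[1,[0,0.37,0],[0,0,0]],[1,[0,0.37,0],[0,0,0]]]}}

```text
t: 18.1
ee_pos: [524.8, 3.6, 282.8]
orientation: [-3.141, -0.002, 0.002]
ft_force: [-0.2, -0.5, 0.2]
width: 87.7
grasp_force: 0.0
```

Request:
{"name": "jog_arm", "arguments": {"commands": [[1,[0,0,0],[0,0,-0.182]],[1,[0,0,0],[0,0,-0.182]],[1,[0,0,0],[0,0,-0.182]],[1,[0,0,0],[0,0,-0.182]],[1,[0,0,0],[0,0,-0.182]],[1,[0,0,0],[0,0,-0.182]],[1,[0,0,0],[0,0,-0.182]],[1,[0,0,0],[0,0,-0.182]],[1,[0,0,0],[0,0,-0.182]],[1,[0,0,0],[0,0,-0.182]]]}}

```text
t: 19.1
ee_pos: [525.0, 5.1, 282.6]
orientation: [-2.364, -2.067, 0.002]
ft_force: [0.3, -1.0, 1.4]
width: 87.8
grasp_force: 0.0
```

Request:
{"name": "jog_arm", "arguments": {"commands": [[1,[0,0,0],[0,0,-0.18]],[1,[0,0,0],[0,0,0]],[1,[0,0,0],[0,0,0]]]}}

```text
t: 19.4
ee_pos: [524.9, 4.8, 282.9]
orientation: [-2.224, -2.218, 0.001]
ft_force: [-0.2, 0.8, -0.6]
width: 88.2
grasp_force: 0.0
```

```bash
python3 - <<'E'
from h import *
o=get_obs(); print(o['ee_pos'],o['qpos'].round(2),o['orientation'],o['width'])
R0=R.from_rotvec(o['orientation']).as_matrix(); print(R0.round(3).tolist())
g=grab('wrist'); cv2.imwrite('pics/w6.png',g['image']); P=cloud(g); np.savez('w6',P=P,im=g['image'])
for i,x in enumerate([459,509,559,609]):
  s=P[(P[...,2]>39)&(P[...,2]<55)&(P[...,1]<24)&(P[...,1]>-40)&(abs(P[...,0]-x)<20)]
  if len(s)>5: print(i+1,len(s),np.median(s,0).round(1),s.min(0).round(1),s.max(0).round(1), cv2.fitLine(s[:,:2].astype(np.float32),cv2.DIST_HUBER,0,.01,.01).ravel().round(3))
E
```

```text
[524.91788648   4.83098607 282.94258391] [-0.01  0.21  1.79  0.    1.15 -0.01] [-2.22371148e+00 -2.21798929e+00  1.03952898e-03] 88.22619281738146
[[0.003, 1.0, -0.001], [1.0, -0.003, 0.0], [0.0, -0.001, -1.0]]
1 460 [459.8   5.5  46.6] [448.2 -14.7  39. ] [469.3  23.9  50.2] [3.40000e-02 9.99000e-01 4.59645e+02 5.26900e+00]
2 448 [508.7   6.1  46.6] [497.6 -13.5  39. ] [519.1  24.   49.8] [1.40000e-02 1.00000e+00 5.08731e+02 5.76600e+00]
4 469 [606.6   5.1  46.6] [597.3 -15.5  39. ] [618.7  23.5  50.3] [1.90000e-02 1.00000e+00 6.06496e+02 4.70500e+00]
```

View pics/w6.png

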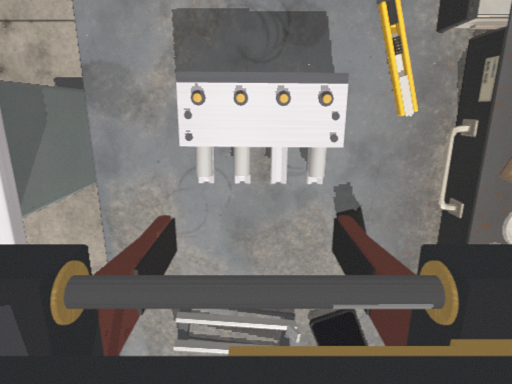

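The wrist view shows three bars protruding at bores 1 (205,165), 2 (243,165) and 4 (317,165). Bore 3 is empty.

Request:
{"name": "jog_arm", "arguments": {"commands": [[-0.12,[0.05,0.3,0.1],[0,0,0]],[-0.12,[0.04,0.3,0.2],[0,0,0]],[-0.12,[0,0.23,0.3],[0,0,0]],[-0.12,[0,0,0.4],[0,0,0]],[-0.12,[0,0,0.4],[0,0,0]],[-0.12,[0,0,0.3],[0,0,0]],[-0.12,[0,0,0.2],[0,0,0]],[-0.12,[0,0,0],[0,0,0]],[-0.12,[0,0,0],[0,0,0]]]}}

```text
t: 20.35
ee_pos: [608.1, 13.7, 93.6]
orientation: [-2.222, -2.221, 0.0]
ft_force: [-0.6, 0.7, -0.1]
width: 38.7
grasp_force: 0.0
```

Request:
{"name": "jog_arm", "arguments": {"commands": [[-0.12,[0,0,0.25],[0,0,0]],[-0.12,[0,0,0.25],[0,0,0]],[-0.12,[0,0,0.15],[0,0,0]],[-0.12,[0,0,0.1],[0,0,0]],[-0.12,[0,0,0],[0,0,0]],[-1,[0,0,0],[0,0,0]],[-1,[0,0,0],[0,0,0]],[-1,[0,0,0],[0,0,0]],[-1,[0,0,0],[0,0,0]],[-1,[0,0,0],[0,0,0]]]}}

```text
t: 21.35
ee_pos: [608.2, 13.6, 19.5]
orientation: [2.22, 2.222, 0.001]
ft_force: [-2.0, 0.2, 6.4]
width: 21.1
grasp_force: 30.0
```

Request:
{"name": "jog_arm", "arguments": {"commands": [[-1,[0,0,0],[0,0,0]],[-1,[0,0,0],[0,0,0]],[-1,[0,0,0],[0,0,0]]]}}

```text
t: 21.65
ee_pos: [608.2, 13.6, 19.6]
orientation: [2.22, 2.222, 0.001]
ft_force: [-2.3, 0.1, 6.2]
width: 21.4
grasp_force: 30.0
```

Request:
{"name": "jog_arm", "arguments": {"commands": [[-1,[-0.05,0,0],[0,0,0]],[-1,[-0.12,0,0],[0,0,0]],[-1,[-0.15,0,0],[0,0,0]],[-1,[-0.1,0,0],[0,0,0]],[-1,[0,0,-0.1],[0,0,0]],[-1,[0,0,-0.3],[0,0,0]],[-1,[0,0,-0.4],[0,0,0]],[-1,[0,0,-0.4],[0,0,0]],[-1,[-0.1,0,-0.3],[0,0,0]],[-1,[-0.2,-0.1,-0.3],[0,0,0]]]}}

```text
t: 22.65
ee_pos: [598.7, -57.7, 200.9]
orientation: [2.217, 2.223, 0.002]
ft_force: [0.2, 0.0, -1.8]
width: 21.2
grasp_force: 30.0
```

Request:
{"name": "jog_arm", "arguments": {"commands": [[-1,[-0.3,-0.1,0],[0,0,0]],[-1,[-0.4,-0.1,0],[0,0,0]],[-1,[-0.4,-0.1,0],[0,0,0]],[-1,[-0.4,-0.1,0],[0,0,0]],[-1,[-0.4,-0.1,0],[0,0,0]],[-1,[-0.34,-0.1,0],[0,0,0]],[-1,[0,-0.08,0],[0,0,0.155]],[-1,[0,0,0],[0,0,0]],[-1,[0,0,0],[0,0,0]]]}}

```text
t: 23.55
ee_pos: [530.1, -282.1, 198.8]
orientation: [-2.349, -2.086, -0.0]
ft_force: [1.1, -0.4, -1.7]
width: 21.2
grasp_force: 30.0
```

```bash
python3 - <<'E'
from h import *
o=get_obs(); print(o['ee_pos'],o['qpos'].round(2),o['width'],o['grasp_force'],o['ft_force'])
g=grab('wrist'); cv2.imwrite('pics/w7.png',g['image']); P=cloud(g); im=g['image'].astype(int); np.savez('w7',P=P,im=g['image'])
b=im.min(2)>120
m=(P[...,2]>20)&(P[...,2]<39)&(P[...,0]>390)&(P[...,0]<610)&(P[...,1]<-200)&(P[...,1]>-360)&b
s=P[m]; print(len(s),s.min(0),s.max(0))
if len(s)>50:
    L=cv2.fitLine(s[:,:2].astype(np.float32),cv2.DIST_HUBER,0,.01,.01).ravel(); c=L[2:]; u=L[:2]*np.sign(L[0]); n=np.array([-u[1],u[0]])
    for it in range(2):
        w=(s[:,:2]-c)@n
        for k in (1,-1):
            t=s[w*k>8]; l=cv2.fitLine(t[:,:2].astype(np.float32),cv2.DIST_HUBER,0,.01,.01).ravel(); a=np.degrees(np.arctan2(l[1],l[0])); print(k,len(t),(a+90)%180-90,l.round(2),((t[:,:2]-c)@n).min(),((t[:,:2]-c)@n).max(),((t[:,:2]-c)@u).min(),((t[:,:2]-c)@u).max())
    print(c,u)
E
```

```text
[ 530.08518972 -282.14462617  198.81457103] [-0.51  0.42  1.7   0.    1.02 -0.39] 21.172353637602402 29.95973914861679 [ 1.08756736 -0.4406917  -1.73486131]
3066 [ 396.40257311 -323.5841589    20.00436022] [ 586.58131284 -235.5729699    38.99325691]
1 925 -6.0026093 [ 9.9000e-01 -1.0000e-01  4.5888e+02 -2.4590e+02] 8.016411708673338 24.112365453552478 -104.35106603111355 25.158857226723203
-1 1285 -8.066811 [ 9.9000e-01 -1.4000e-01  4.6898e+02 -2.9928e+02] -61.53974472938532 -8.080840423228212 -110.98717011525707 76.32193101447211
1 925 -6.0026093 [ 9.9000e-01 -1.0000e-01  4.5888e+02 -2.4590e+02] 8.016411708673338 24.112365453552478 -104.35106603111355 25.158857226723203
-1 1285 -8.066811 [ 9.9000e-01 -1.4000e-01  4.6898e+02 -2.9928e+02] -61.53974472938532 -8.080840423228212 -110.98717011525707 76.32193101447211
[ 507.84332 -261.11414] [ 0.9999043  -0.01383538]
```

View pics/w7.png

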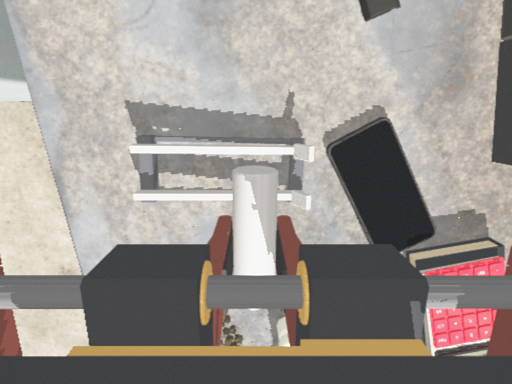

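The held bar shows at (255,225). The rails run from (130,149) to (296,150) and from (135,196) to (290,196), with the cheeks at (303,153) and (302,200).

```bash
python3 - <<'E'
from h import *
d=np.load('w7.npz'); P=d['P']; im=d['im'].astype(int)
ang=[];mid=[]
for r0,r1,c0,c1 in [(141,158,128,294),(187,203,132,228)]:
    p=P[r0:r1,c0:c1]; i=im[r0:r1,c0:c1].min(2)
    s=p[(i>130)&(p[...,2]>22)&(p[...,2]<40)]
    l=cv2.fitLine(s[:,:2].astype(np.float32),cv2.DIST_HUBER,0,.01,.01).ravel(); l[:2]*=np.sign(l[0]); a=np.arctan2(l[1],l[0]); ang.append(a); mid.append(l[2:])
    n=np.array([-l[1],l[0]]); w=(s[:,:2]-l[2:])@n; t=(s[:,:2]-l[2:])@l[:2]
    print(len(s),np.degrees(a),l,np.percentile(w,[2,98]),'start',l[2:]+l[:2]*t.min(),'zs',[np.median(s[abs(t-q)<6][:,2]).round(1) for q in (-40,0,20)])
a=np.mean(ang); u=np.array([np.cos(a),np.sin(a)]); n=np.array([-u[1],u[0]])
print('yaw',np.degrees(a)); y=[m@n for m in mid]; print('sep',y[0]-y[1],'mid n',np.mean(y))
for nm,(r0,r1,c0,c1) in {'ch1':(140,165,288,322),'ch2':(188,212,282,318)}.items():
    p=P[r0:r1,c0:c1].reshape(-1,3); p=p[p[:,2]>20]; t=p[:,:2]@u
    for z in (25,30,35,40,44): 
        q=t[abs(p[:,2]-z)<2.5]; print(nm,z,len(q),np.percentile(q,[5,50,95]).round(1) if len(q) else '')
print('tcp t',np.array([530.1,-282.1])@u,'n',np.array([530.1,-282.1])@n)
E
```

```text
1374 -8.074582 [ 9.9008608e-01 -1.4046203e-01  4.8658749e+02 -2.5038577e+02] [-4.3674162   3.57016714] start [ 403.97142834 -238.66515548] zs [np.float64(34.2), np.float64(31.5), np.float64(30.0)]
891 -8.135173 [ 9.8993695e-01 -1.4150898e-01  4.4544696e+02 -2.9598077e+02] [-5.02977465  2.62792413] start [ 396.49469161 -288.98317097] zs [np.float64(36.4), np.float64(33.7), np.float64(32.3)]
yaw -8.104877
sep 50.939804 mid n -204.75293
ch1 25 66 [600.5 605.  608.5]
ch1 30 51 [607.5 609.1 611. ]
ch1 35 64 [610.7 612.3 614.9]
ch1 40 63 [614.1 616.  618.4]
ch1 44 113 [617.3 620.1 624.6]
ch2 25 90 [596.4 603.  608.3]
ch2 30 55 [607.5 609.5 611.7]
ch2 35 55 [611.1 613.  615.2]
ch2 40 59 [614.5 616.3 621. ]
ch2 44 104 [617.2 620.2 624.7]
tcp t 564.5771811813116 n -204.54585805237295
```

Request:
{"name": "jog_arm", "arguments": {"commands": [[-1,[0,0,0],[0,0,0.029]],[-1,[-0.062,0.134,0.2],[0,0,0]],[-1,[0,0,0.4],[0,0,0]],[-1,[0,0,0.4],[0,0,0]],[-1,[0,0,0.35],[0,0,0]],[-1,[0,0,0.2],[0,0,0]],[-1,[0,0,0.1],[0,0,0]],[-1,[0,0,0],[0,0,0]],[-1,[0,0,0],[0,0,0]]]}}

```text
t: 24.5
ee_pos: [543.4, -290.6, 34.5]
orientation: [2.374, 2.056, 0.001]
ft_force: [0.2, -0.2, -2.0]
width: 21.4
grasp_force: 30.0
```

Request:
{"name": "jog_arm", "arguments": {"commands": [[-1,[0,0,0.05],[0,0,0]],[-1,[0,0,0.03],[0,0,0]],[-1,[0,0,0],[0,0,0]],[-1,[0,0,0],[0,0,0]]]}}

```text
t: 24.9
ee_pos: [542.6, -290.6, 25.9]
orientation: [2.375, 2.056, 0.0]
ft_force: [0.7, 0.2, -3.0]
width: 21.3
grasp_force: 30.0
```

Request:
{"name": "jog_arm", "arguments": {"commands": [[-1,[0,0,0.015],[0,0,0]],[-1,[0,0,0.01],[0,0,0]],[-1,[0,0,0.01],[0,0,0]],[-1,[0,0,0],[0,0,0]]]}}

```text
t: 25.3
ee_pos: [542.4, -290.5, 21.9]
orientation: [-2.375, -2.056, 0.0]
ft_force: [-0.5, 0.2, -1.3]
width: 21.5
grasp_force: 30.0
```

Request:
{"name": "jog_arm", "arguments": {"commands": [[-1,[0,0,0.01],[0,0,0]],[-1,[0,0,0],[0,0,0]]]}}

```text
t: 25.5
ee_pos: [542.4, -290.5, 20.9]
orientation: [-2.375, -2.056, 0.0]
ft_force: [0.6, -0.1, -1.9]
width: 21.3
grasp_force: 30.0
```

Request:
{"name": "jog_arm", "arguments": {"commands": [[-1,[0,0,0.008],[0,0,0]],[-1,[0,0,0],[0,0,0]]]}}

```text
t: 25.7
ee_pos: [542.5, -290.5, 20.5]
orientation: [-2.375, -2.056, -0.0]
ft_force: [-1.4, 1.1, 1.7]
width: 21.3
grasp_force: 30.0
```

Request:
{"name": "jog_arm", "arguments": {"commands": [[-1,[0,0,0.008],[0,0,0]],[-1,[0,0,0],[0,0,0]]]}}

```text
t: 25.9
ee_pos: [542.6, -290.5, 20.3]
orientation: [2.375, 2.056, 0.0]
ft_force: [-2.9, 2.2, 8.5]
width: 21.3
grasp_force: 30.0
```

Request:
{"name": "jog_arm", "arguments": {"commands": [[-0.2,[0,0,0],[0,0,0]],[-0.2,[0,0,0],[0,0,0]],[-0.2,[0,0,0],[0,0,0]],[-0.2,[0,0,-0.05],[0,0,0]],[-0.2,[0,0,-0.1],[0,0,0]],[-0.2,[0,0,-0.2],[0,0,0]],[-0.2,[0,0,-0.3],[0,0,0]],[-0.2,[0,0,-0.4],[0,0,0]],[-0.2,[0,0,-0.4],[0,0,0]],[-0.2,[0,0,-0.35],[0,0,0]]]}}

```text
t: 26.9
ee_pos: [542.7, -290.7, 202.5]
orientation: [2.374, 2.055, 0.001]
ft_force: [0.7, 0.3, -0.3]
width: 35.3
grasp_force: 0.0
```

```bash
cat > row.py <<'E'
from h import *
import sys
o=get_obs(); print(o['ee_pos'],o['orientation'],o['width'])
g=grab('wrist'); cv2.imwrite(f'pics/{sys.argv[1]}.png',g['image']); P=cloud(g)
u=np.array([.990,-.141]); nv=np.array([.141,.990])
X=P[...,:2]@u-528; Y=P[...,:2]@nv+204.7
m=(abs(X)<100)&(abs(Y)<20)&(P[...,2]>20)&(P[...,2]<100)
for x in range(-90,95,6):
    q=P[m&(abs(X-x)<3)]; print(x,len(q),np.percentile(q[:,2],[50,95]).round(0) if len(q) else '',end=' | ')
m=(X>-100)&(X<90)&(P[...,2]>38)&(P[...,2]<55)&(abs(Y)<60)&(X<72+6)
print(); print('yrange',np.percentile(Y[m],[1,99]) if m.any() else None)
E
python3 row.py w8
```

```text
[ 542.70249554 -290.6656736   202.46149494] [2.37381936e+00 2.05526563e+00 9.26084628e-04] 35.29585628196443
-90 131 [21. 22.] | -84 155 [21. 22.] | -78 127 [21. 22.] | -72 0  | -66 0  | -60 0  | -54 0  | -48 0  | -42 0  | -36 0  | -30 0  | -24 0  | -18 0  | -12 0  | -6 0  | 0 0  | 6 0  | 12 0  | 18 0  | 24 0  | 30 0  | 36 0  | 42 0  | 48 0  | 54 0  | 60 113 [42. 45.] | 66 214 [46. 48.] | 72 210 [47. 48.] | 78 197 [45. 47.] | 84 38 [36. 40.] | 90 35 [42. 46.] | 
yrange [-34.35184737  34.08430403]
```

View pics/w8.png

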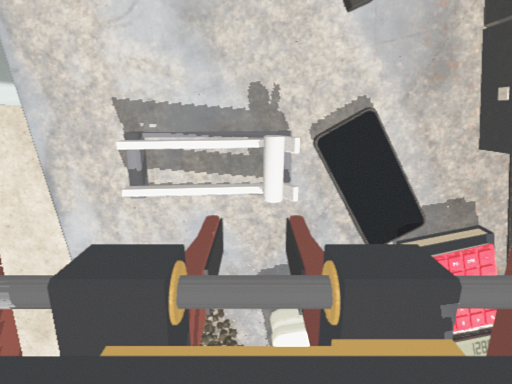

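The first bar lies on both rails against the cheek at (273,168). Next is bar 2.

Request:
{"name": "jog_arm", "arguments": {"commands": [[-0.12,[0,0,0],[0,0,-0.181]],[-0.12,[0.4,0,0],[0,0,0]],[-0.12,[0.4,0,0],[0,0,0]],[-0.12,[0.4,-0.1,0],[0,0,0]],[-0.12,[0.4,-0.1,0],[0,0,0]],[-0.12,[0.4,-0.1,0],[0,0,0]],[-0.12,[0.4,-0.04,0.1],[0,0,0]],[-0.12,[0.4,0,0.2],[0,0,0]],[-0.12,[0.24,0,0.2],[0,0,0]],[-0.12,[0,0,0],[0,0,0]]]}}

```text
t: 27.95
ee_pos: [507.2, 15.8, 148.0]
orientation: [-2.217, -2.222, 0.004]
ft_force: [-0.3, -0.5, -0.3]
width: 38.8
grasp_force: 0.0
```

Request:
{"name": "jog_arm", "arguments": {"commands": [[-0.12,[0,0,0.2],[0,0,0]],[-0.12,[0,0,0.2],[0,0,0]],[-0.12,[0,0,0],[0,0,0]]]}}

```text
t: 28.25
ee_pos: [507.9, 12.6, 108.5]
orientation: [-2.222, -2.218, 0.003]
ft_force: [-0.4, -1.1, 0.7]
width: 38.5
grasp_force: 0.0
```

Request:
{"name": "jog_arm", "arguments": {"commands": [[-0.12,[0.01,0,0.25],[0,0,0]],[-0.12,[0,0.005,0.25],[0,0,0]],[-0.12,[0,0,0.2],[0,0,0]],[-0.12,[0,0,0.1],[0,0,0]],[-0.12,[0,0,0.05],[0,0,0]],[-0.12,[0,0,0],[0,0,0]],[-0.12,[0,0,0],[0,0,0]]]}}

```text
t: 28.95
ee_pos: [510.2, 14.4, 25.4]
orientation: [2.223, 2.219, 0.002]
ft_force: [0.2, 0.3, -0.2]
width: 39.1
grasp_force: 0.0
```

Request:
{"name": "jog_arm", "arguments": {"commands": [[-0.12,[0,-0.018,0.055],[0,0,0]],[-0.12,[0,0,0],[0,0,0]],[-1,[0,0,0],[0,0,0]],[-1,[0,0,0],[0,0,0]],[-1,[0,0,0],[0,0,0]],[-1,[0,0,0],[0,0,0]],[-1,[0,0,0],[0,0,0]],[-1,[0,0,0],[0,0,0]],[-1,[0,0,0],[0,0,0]]]}}

```text
t: 29.85
ee_pos: [508.1, 14.5, 19.1]
orientation: [2.223, 2.219, 0.001]
ft_force: [2.0, 0.5, 1.3]
width: 21.4
grasp_force: 30.0
```

Request:
{"name": "jog_arm", "arguments": {"commands": [[-1,[-0.05,0,0],[0,0,0]],[-1,[-0.12,0,0],[0,0,0]],[-1,[-0.15,0,0],[0,0,0]],[-1,[-0.12,0,0],[0,0,0]],[-1,[0,0,-0.1],[0,0,0]],[-1,[0,0,-0.25],[0,0,0]],[-1,[0,0,-0.3],[0,0,0]],[-1,[-0.2,0,-0.3],[0,0,0]],[-1,[-0.4,0,-0.1],[0,0,0]],[-1,[-0.4,0,0],[0,0,0]]]}}

```text
t: 30.85
ee_pos: [507.4, -130.5, 126.4]
orientation: [2.22, 2.22, 0.001]
ft_force: [0.4, -0.7, -2.5]
width: 20.9
grasp_force: 30.0
```

Request:
{"name": "jog_arm", "arguments": {"commands": [[-1,[-0.4,0.06,0],[0,0,0]],[-1,[-0.4,0.06,0],[0,0,0]],[-1,[-0.4,0,0],[0,0,0]],[-1,[-0.36,0,0],[0,0,0]],[-1,[0,0,0],[0,0,0.18]],[-1,[0,0,0.3],[0,0,0]],[-1,[0,0,0.3],[0,0,0]],[-1,[0,0,0.2],[0,0,0]],[-1,[0,0,0],[0,0,0]],[-1,[0,0,0],[0,0,0]]]}}

```text
t: 31.85
ee_pos: [518.4, -285.3, 44.2]
orientation: [-2.373, -2.056, 0.001]
ft_force: [0.8, -0.3, -2.1]
width: 21.1
grasp_force: 30.0
```

Request:
{"name": "jog_arm", "arguments": {"commands": [[-1,[0,0,0.13],[0,0,0]],[-1,[0,0,0.06],[0,0,0]],[-1,[0,0,0.015],[0,0,0]],[-1,[0,0,0],[0,0,0]],[-1,[0,0,0],[0,0,0]]]}}

```text
t: 32.35
ee_pos: [519.4, -285.6, 23.7]
orientation: [2.374, 2.057, 0.0]
ft_force: [1.4, 0.9, -1.8]
width: 21.2
grasp_force: 30.0
```

Request:
{"name": "jog_arm", "arguments": {"commands": [[-1,[0,0,0.008],[0,0,0]],[-1,[0,0,0],[0,0,0]]]}}

```text
t: 32.55
ee_pos: [519.3, -285.6, 22.8]
orientation: [2.374, 2.057, 0.0]
ft_force: [1.0, -0.6, -1.7]
width: 21.3
grasp_force: 30.0
```

Request:
{"name": "jog_arm", "arguments": {"commands": [[-1,[0,0,0.008],[0,0,0]],[-1,[0,0,0],[0,0,0]]]}}

```text
t: 32.75
ee_pos: [519.4, -285.6, 21.9]
orientation: [2.374, 2.057, 0.0]
ft_force: [0.4, -0.7, -1.4]
width: 21.2
grasp_force: 30.0
```

Request:
{"name": "jog_arm", "arguments": {"commands": [[-1,[0,0,0.007],[0,0,0]],[-1,[0,0,0],[0,0,0]]]}}

```text
t: 32.95
ee_pos: [519.4, -285.5, 21.6]
orientation: [2.374, 2.057, 0.0]
ft_force: [-1.5, 0.9, 3.6]
width: 21.2
grasp_force: 30.0
```

Request:
{"name": "jog_arm", "arguments": {"commands": [[-1,[0,0,0.005],[0,0,0]],[-1,[0,0,0],[0,0,0]]]}}

```text
t: 33.15
ee_pos: [519.4, -285.5, 21.5]
orientation: [2.374, 2.057, 0.0]
ft_force: [-1.9, 1.9, 8.2]
width: 21.1
grasp_force: 30.0
```

Request:
{"name": "jog_arm", "arguments": {"commands": [[-0.27,[0,0,0],[0,0,0]],[-0.27,[0,0,0],[0,0,0]],[-0.27,[0,0,0],[0,0,0]],[-0.27,[0,0,-0.05],[0,0,0]],[-0.27,[0,0,-0.1],[0,0,0]],[-0.27,[0,0,-0.2],[0,0,0]],[-0.27,[0,0,-0.3],[0,0,0]],[-0.27,[0,0,-0.4],[0,0,0]],[-0.27,[0,0,-0.4],[0,0,0]],[-0.27,[0,0,-0.35],[0,0,0]]]}}

```text
t: 34.15
ee_pos: [519.4, -285.6, 203.6]
orientation: [2.373, 2.056, 0.001]
ft_force: [-0.7, 0.1, -0.7]
width: 32.0
grasp_force: 0.0
```

```bash
python3 row.py w9
```

```text
[ 519.39190801 -285.61164433  203.63192697] [2.37299401e+00 2.05623054e+00 8.84546933e-04] 32.04117281544178
-90 128 [21. 22.] | -84 163 [21. 22.] | -78 123 [21. 22.] | -72 0  | -66 0  | -60 0  | -54 0  | -48 0  | -42 0  | -36 0  | -30 0  | -24 0  | -18 0  | -12 0  | -6 0  | 0 0  | 6 0  | 12 0  | 18 0  | 24 0  | 30 0  | 36 135 [45. 47.] | 42 214 [48. 50.] | 48 216 [49. 50.] | 54 176 [46. 49.] | 60 71 [39. 42.] | 66 233 [45. 47.] | 72 214 [47. 49.] | 78 192 [46. 48.] | 84 69 [41. 44.] | 90 36 [42. 46.] | 
yrange [-33.28507605  37.01278609]
```

Request:
{"name": "jog_arm", "arguments": {"commands": [[-0.12,[0,0,0],[0,0,-0.18]],[-0.12,[0.38,-0.1,0],[0,0,0]],[-0.12,[0.38,-0.1,0],[0,0,0]],[-0.12,[0.38,-0.1,0],[0,0,0]],[-0.12,[0.38,-0.1,0],[0,0,0]],[-0.12,[0.38,-0.1,0],[0,0,0]],[-0.12,[0.38,-0.1,0.1],[0,0,0]],[-0.12,[0.38,-0.01,0.2],[0,0,0]],[-0.12,[0.34,0,0.2],[0,0,0]],[-0.12,[0,0,0],[0,0,0]]]}}

```text
t: 35.2
ee_pos: [456.8, 17.4, 149.3]
orientation: [-2.217, -2.222, 0.003]
ft_force: [-0.0, -0.2, -0.1]
width: 38.0
grasp_force: 0.0
```

Request:
{"name": "jog_arm", "arguments": {"commands": [[-0.12,[0,0,0.3],[0,0,0]],[-0.12,[0,0,0.3],[0,0,0]],[-0.12,[0,0,0.3],[0,0,0]],[-0.12,[0,0,0],[0,0,0]],[-0.12,[0,0,0],[0,0,0]],[-0.12,[0,0,0],[0,0,0]]]}}

```text
t: 35.8
ee_pos: [459.8, 14.3, 62.2]
orientation: [2.222, 2.218, 0.003]
ft_force: [-0.3, 0.3, 0.3]
width: 38.7
grasp_force: 0.0
```

Request:
{"name": "jog_arm", "arguments": {"commands": [[-0.12,[0,-0.01,0.2],[0,0,0]],[-0.12,[0,0,0.15],[0,0,0]],[-0.12,[0,0,0.08],[0,0,0]],[-0.12,[0,0,0],[0,0,0]],[-0.12,[0,0,0],[0,0,0]]]}}

```text
t: 36.3
ee_pos: [458.3, 14.6, 18.5]
orientation: [2.223, 2.219, 0.001]
ft_force: [0.4, 0.6, -0.3]
width: 38.6
grasp_force: 0.0
```

Request:
{"name": "jog_arm", "arguments": {"commands": [[-1,[0,0,0],[0,0,0]],[-1,[0,0,0],[0,0,0]],[-1,[0,0,0],[0,0,0]],[-1,[0,0,0],[0,0,0]],[-1,[0,0,0],[0,0,0]],[-1,[0,0,0],[0,0,0]],[-1,[0,0,0],[0,0,0]]]}}

```text
t: 37.0
ee_pos: [458.1, 14.6, 18.1]
orientation: [2.222, 2.219, 0.001]
ft_force: [-0.2, -0.1, 6.4]
width: 21.4
grasp_force: 30.0
```

Request:
{"name": "jog_arm", "arguments": {"commands": [[-1,[-0.05,0,0],[0,0,0]],[-1,[-0.12,0,0],[0,0,0]],[-1,[-0.15,0,0],[0,0,0]],[-1,[-0.12,0,0],[0,0,0]],[-1,[0,0,-0.1],[0,0,0]],[-1,[0,0,-0.25],[0,0,0]],[-1,[0,0,-0.3],[0,0,0]],[-1,[-0.2,0.09,-0.3],[0,0,0]],[-1,[-0.4,0.1,-0.1],[0,0,0]],[-1,[-0.4,0.1,0],[0,0,0]]]}}

```text
t: 38.0
ee_pos: [487.6, -130.2, 125.3]
orientation: [2.219, 2.22, 0.003]
ft_force: [0.2, 0.7, -2.3]
width: 21.5
grasp_force: 30.0
```

Request:
{"name": "jog_arm", "arguments": {"commands": [[-1,[-0.4,0.08,0],[0,0,0]],[-1,[-0.4,0,0],[0,0,0]],[-1,[-0.4,0,0],[0,0,0]],[-1,[-0.33,0,0],[0,0,0]],[-1,[0,0,0],[0,0,0.18]],[-1,[0,0,0.3],[0,0,0]],[-1,[0,0,0.3],[0,0,0]],[-1,[0,0,0.2],[0,0,0]],[-1,[0,0,0],[0,0,0]],[-1,[0,0,0],[0,0,0]]]}}

```text
t: 39.0
ee_pos: [494.0, -282.1, 43.0]
orientation: [-2.374, -2.057, 0.001]
ft_force: [0.2, 0.1, -2.0]
width: 21.2
grasp_force: 30.0
```

Request:
{"name": "jog_arm", "arguments": {"commands": [[-1,[0,0,0.12],[0,0,0]],[-1,[0,0,0.05],[0,0,0]],[-1,[0,0,0.015],[0,0,0]],[-1,[0,0,0],[0,0,0]],[-1,[0,0,0],[0,0,0]]]}}

```text
t: 39.5
ee_pos: [494.4, -282.6, 24.4]
orientation: [2.374, 2.057, 0.0]
ft_force: [-0.1, -0.5, -1.8]
width: 21.4
grasp_force: 30.0
```

Request:
{"name": "jog_arm", "arguments": {"commands": [[-1,[0,0,0.008],[0,0,0]],[-1,[0,0,0],[0,0,0]]]}}

```text
t: 39.7
ee_pos: [494.3, -282.5, 23.5]
orientation: [2.374, 2.057, 0.0]
ft_force: [0.0, 0.1, -2.0]
width: 21.3
grasp_force: 30.0
```

Request:
{"name": "jog_arm", "arguments": {"commands": [[-1,[0,0,0.005],[0,0,0]],[-1,[0,0,0],[0,0,0]]]}}

```text
t: 39.9
ee_pos: [494.2, -282.5, 22.9]
orientation: [2.374, 2.057, 0.0]
ft_force: [-0.4, -0.4, -2.9]
width: 21.5
grasp_force: 30.0
```

Request:
{"name": "jog_arm", "arguments": {"commands": [[-1,[0,0,0.006],[0,0,0]],[-1,[0,0,0],[0,0,0]]]}}

```text
t: 40.1
ee_pos: [494.3, -282.4, 22.5]
orientation: [2.374, 2.057, 0.0]
ft_force: [-0.8, 1.8, 1.9]
width: 21.3
grasp_force: 30.0
```

Request:
{"name": "jog_arm", "arguments": {"commands": [[-1,[0,0,0.004],[0,0,0]],[-1,[0,0,0],[0,0,0]]]}}

```text
t: 40.3
ee_pos: [494.4, -282.4, 22.4]
orientation: [2.374, 2.057, 0.0]
ft_force: [-1.1, 2.2, 5.0]
width: 21.6
grasp_force: 30.0
```

Request:
{"name": "jog_arm", "arguments": {"commands": [[-1,[0,0,0.004],[0,0,0]],[-1,[0,0,0],[0,0,0]]]}}

```text
t: 40.5
ee_pos: [494.3, -282.5, 22.3]
orientation: [2.374, 2.057, 0.0]
ft_force: [-2.4, 2.7, 9.3]
width: 21.5
grasp_force: 30.0
```

Request:
{"name": "jog_arm", "arguments": {"commands": [[-0.27,[0,0,0],[0,0,0]],[-0.27,[0,0,0],[0,0,0]],[-0.27,[0,0,0],[0,0,0]],[-0.27,[0,0,-0.05],[0,0,0]],[-0.27,[0,0,-0.1],[0,0,0]],[-0.27,[0,0,-0.2],[0,0,0]],[-0.27,[0,0,-0.3],[0,0,0]],[-0.27,[0,0,-0.4],[0,0,0]],[-0.27,[0,0,-0.4],[0,0,0]],[-0.27,[0,0,-0.35],[0,0,0]]]}}

```text
t: 41.5
ee_pos: [494.3, -282.6, 204.4]
orientation: [2.373, 2.056, 0.001]
ft_force: [0.9, -0.7, 0.0]
width: 32.5
grasp_force: 0.0
```

Request:
{"name": "jog_arm", "arguments": {"commands": [[1,[0,0,0],[0,0,0]],[1,[0.3,0.3,0],[0,0,0]],[1,[0.3,0.3,0],[0,0,0]],[1,[0,0,0],[0,0,0]],[1,[0,0,0],[0,0,0]]]}}

```text
t: 42.0
ee_pos: [561.9, -230.9, 200.9]
orientation: [-2.371, -2.059, 0.001]
ft_force: [0.4, 0.4, 0.7]
width: 68.6
grasp_force: 0.0
```

```bash
python3 row.py w10; python3 - <<'E'
from h import *
o=get_obs(); print(o['qpos'].round(2))
g=grab('wrist'); P=cloud(g)
u=np.array([.990,-.141]); nv=np.array([.141,.990]); X=P[...,:2]@u-528; Y=P[...,:2]@nv+204.7
for a,b in ((-30,-20),(-15,15),(20,30)):
  m=(Y>a)&(Y<b)&(X>0)&(X<90)&(P[...,2]>40)&(P[...,2]<55)
  x=np.arange(2,90,2); print(a,[(int(q),int(np.percentile(P[m&(abs(X-q)<1)][:,2],80))) for q in x if (m&(abs(X-q)<1)).sum()>3])
E
```

```text
[ 561.8816858  -230.89252041  200.86410947] [-2.37146673e+00 -2.05884139e+00  1.29712817e-03] 68.63029614185464
-90 112 [21. 22.] | -84 129 [21. 22.] | -78 103 [21. 22.] | -72 0  | -66 0  | -60 0  | -54 0  | -48 0  | -42 0  | -36 0  | -30 0  | -24 0  | -18 0  | -12 0  | -6 0  | 0 0  | 6 0  | 12 0  | 18 64 [46. 47.] | 24 180 [50. 51.] | 30 188 [50. 52.] | 36 206 [48. 50.] | 42 185 [45. 47.] | 48 192 [49. 50.] | 54 191 [48. 50.] | 60 189 [44. 48.] | 66 191 [45. 48.] | 72 182 [47. 49.] | 78 178 [46. 48.] | 84 81 [41. 44.] | 90 38 [41. 46.] | 
yrange [-33.33950215  37.14156164]
[-0.41  0.42  1.69 -0.    1.03 -0.27]
-30 [(20, 47), (22, 48), (24, 50), (26, 50), (28, 51), (30, 51), (32, 50), (34, 50), (36, 48), (38, 46), (40, 42), (42, 46), (44, 47), (46, 48), (48, 49), (50, 49), (52, 50), (54, 49), (56, 48), (58, 47), (60, 44), (62, 42), (64, 43), (66, 45), (68, 47), (70, 47), (72, 48), (74, 47), (76, 47), (78, 47), (80, 45), (82, 43), (88, 41)]
-15 [(18, 44), (20, 46), (22, 49), (24, 49), (26, 50), (28, 51), (30, 50), (32, 50), (34, 49), (36, 48), (38, 46), (40, 42), (42, 45), (44, 47), (46, 49), (48, 49), (50, 49), (52, 49), (54, 48), (56, 48), (58, 46), (60, 44), (62, 42), (64, 44), (66, 46), (68, 46), (70, 47), (72, 48), (74, 47), (76, 47), (78, 46), (80, 45), (82, 43)]
20 [(18, 44), (20, 46), (22, 49), (24, 49), (26, 51), (28, 51), (30, 51), (32, 50), (34, 49), (36, 48), (38, 46), (40, 42), (42, 45), (44, 47), (46, 48), (48, 48), (50, 49), (52, 49), (54, 48), (56, 48), (58, 46), (60, 44), (62, 42), (64, 44), (66, 45), (68, 46), (70, 47), (72, 48), (74, 48), (76, 47), (78, 46), (80, 44), (82, 43), (88, 41)]
```

View pics/w10.png

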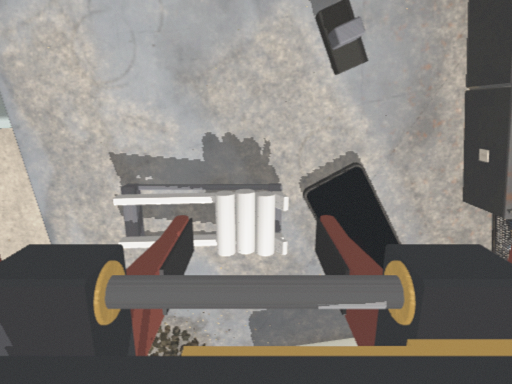

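The three bars lie in a tight row at (227,222), (246,222) and (265,222). The chock is at (343,35).

```bash
python3 - <<'E'
from h import *
g=grab('wrist'); P=cloud(g); print(get_obs()['ee_pos'])
for a,b in ((3,60),(42,60),(16,26),(4,15)):
  s=P[(P[...,0]>600)&(P[...,0]<740)&(P[...,1]>-190)&(P[...,1]<-30)&(P[...,2]>a)&(P[...,2]<b)]
  r=cv2.minAreaRect(s[:,:2].astype(np.float32)); print(a,len(s),np.median(s,0).round(1),r,s[:,2].max())
E
```

```text
[ 560.98162389 -232.05223442  201.06645494]
3 2576 [ 666.4 -108.7   20.8] ((670.3053588867188, -127.79069519042969), (137.77505493164062, 110.70494842529297), 3.8340489864349365) 52.780736860661534
42 579 [ 667.2 -107.1   50.4] ((668.1019287109375, -106.5384521484375), (25.81389617919922, 15.996244430541992), 15.091915130615234) 52.780736860661534
16 1540 [ 667.6 -112.2   20.6] ((670.041748046875, -105.92475128173828), (31.98676109313965, 64.03237915039062), 15.66517448425293) 25.88502958794868
4 286 [ 659.6 -109.1    9.9] ((673.34228515625, -105.52371215820312), (38.6789665222168, 62.76483154296875), 14.98245906829834) 14.996904346435144
```

Request:
{"name": "jog_arm", "arguments": {"commands": [[0.2,[0.35,0.22,0],[0,0,0]],[0.2,[0.35,0.22,0],[0,0,0]],[0.2,[0.35,0.22,0],[0,0,0]],[0.2,[0.34,0.22,0],[0,0,0]],[0.2,[0,0,0],[0,0,0.185]],[0.2,[0,0,0],[0,0,0.185]],[0.2,[0,0,0],[0,0,0.185]],[0.2,[0,0,0],[0,0,0.185]],[0.2,[0,0,0],[0,0,0.185]],[0.2,[0,0,0],[0,0,0.185]]]}}

```text
t: 43.15
ee_pos: [668.1, -107.8, 201.3]
orientation: [-3.024, -0.851, 0.001]
ft_force: [0.1, -0.0, 0.8]
width: 52.7
grasp_force: 0.0
```

Request:
{"name": "jog_arm", "arguments": {"commands": [[0.2,[0,0,0],[0,0,0.185]],[0.2,[0,0,0],[0,0,0.183]],[0.2,[0,0,0.4],[0,0,0]],[0.2,[0,0,0.4],[0,0,0]],[0.2,[0,0,0.3],[0,0,0]],[0.2,[0,0,0],[0,0,0]],[0.2,[0,0,0],[0,0,0]]]}}

```text
t: 43.85
ee_pos: [668.6, -107.4, 91.7]
orientation: [-3.114, -0.417, 0.001]
ft_force: [1.4, 0.2, -0.3]
width: 52.7
grasp_force: 0.0
```

Request:
{"name": "jog_arm", "arguments": {"commands": [[0.2,[0,0,0.25],[0,0,0]],[0.2,[0,0,0.25],[0,0,0]],[0.2,[0,0,0.12],[0,0,0]],[0.2,[0,0,0.05],[0,0,0]],[0.2,[0,0,0],[0,0,0]],[0.2,[0,0,0],[0,0,0]]]}}

```text
t: 44.45
ee_pos: [670.0, -106.8, 25.9]
orientation: [3.113, 0.418, 0.003]
ft_force: [-0.3, -0.3, 0.3]
width: 52.8
grasp_force: 0.0
```

Request:
{"name": "jog_arm", "arguments": {"commands": [[-1,[0,0,0],[0,0,0]],[-1,[0,0,0],[0,0,0]],[-1,[0,0,0],[0,0,0]],[-1,[0,0,0],[0,0,0]],[-1,[0,0,0],[0,0,0]],[-1,[0,0,0],[0,0,0]],[-1,[0,0,0],[0,0,0]],[-1,[0,0,0],[0,0,0]],[-1,[0,0,0],[0,0,0]]]}}

```text
t: 45.35
ee_pos: [669.0, -106.6, 24.5]
orientation: [-3.114, -0.418, 0.0]
ft_force: [-0.5, -0.5, 1.8]
width: 16.0
grasp_force: 30.0
```

Request:
{"name": "jog_arm", "arguments": {"commands": [[-1,[0,0,-0.2],[0,0,0]],[-1,[0,0,-0.4],[0,0,0]],[-1,[0,0,-0.4],[0,0,0]],[-1,[0,0,0],[0,0,0.173]],[-1,[0,0,0],[0,0,0.173]],[-1,[0,0,0],[0,0,0.172]],[-1,[-0.27,0.32,0],[0,0,0]],[-1,[-0.27,0.32,0],[0,0,0]],[-1,[-0.27,0.32,0],[0,0,0]],[-1,[-0.27,0.32,0],[0,0,0]]]}}

```text
t: 46.35
ee_pos: [542.7, -218.9, 124.1]
orientation: [-3.134, 0.218, 0.001]
ft_force: [0.2, -0.3, -1.9]
width: 15.9
grasp_force: 30.0
```

Request:
{"name": "jog_arm", "arguments": {"commands": [[-1,[-0.27,0.32,0],[0,0,0]],[-1,[-0.26,0.33,0],[0,0,0]],[-1,[0,0,0],[0,0,0]],[-1,[0,0,0],[0,-0.089,0]],[-1,[0,0,0.25],[0,0,0]],[-1,[0,0,0.2],[0,0,0]],[-1,[0,0,0],[0,0,0]],[-1,[0,0,0],[0,0,0]]]}}

```text
t: 47.15
ee_pos: [479.8, -274.4, 79.5]
orientation: [-3.127, 0.218, 0.11]
ft_force: [0.6, -0.4, -2.5]
width: 15.8
grasp_force: 30.0
```

```bash
cat > ps.py <<'E'
from h import *
o=get_obs(); e=o['ee_pos']; M=R.from_rotvec(o['orientation']).as_matrix()
u=np.array([.990,-.141]); nv=np.array([.141,.990])
print(e.round(1),'X',e[:2]@u-528,'Y',e[:2]@nv+204.7,'yaw',np.degrees(np.arctan2(M[1,0],M[0,0])),'pitch x',M[2,0],'roll y',M[2,1],o['ft_force'].round(1))
E
python3 ps.py
```

```text
[ 479.8 -274.4   79.5] X -14.302606709311362 Y 0.6586002959202517 yaw -7.983614321082131 pitch x -0.07059391267307474 roll y -0.00040966126385194417 [ 0.6 -0.4 -2.5]
```

Request:
{"name": "jog_arm", "arguments": {"commands": [[-1,[0,0,0.13],[0,0,0]],[-1,[0,0,0.06],[0,0,0]],[-1,[0,0,0.02],[0,0,0]],[-1,[0,0,0],[0,0,0]],[-1,[0,0,0],[0,0,0]]]}}

```text
t: 47.65
ee_pos: [478.3, -274.7, 58.8]
orientation: [-3.127, 0.219, 0.109]
ft_force: [0.2, 0.1, -0.9]
width: 15.8
grasp_force: 30.0
```

Request:
{"name": "jog_arm", "arguments": {"commands": [[-1,[0,0,0.01],[0,0,0]],[-1,[0,0,0],[0,0,0]]]}}

```text
t: 47.85
ee_pos: [478.2, -274.7, 57.8]
orientation: [-3.127, 0.219, 0.109]
ft_force: [0.0, -0.1, -1.1]
width: 16.0
grasp_force: 30.0
```

Request:
{"name": "jog_arm", "arguments": {"commands": [[-1,[0,0,0.008],[0,0,0]],[-1,[0,0,0],[0,0,0]]]}}

```text
t: 48.05
ee_pos: [478.0, -274.6, 56.8]
orientation: [-3.127, 0.219, 0.109]
ft_force: [-0.1, -0.6, -2.0]
width: 15.7
grasp_force: 30.0
```

Request:
{"name": "jog_arm", "arguments": {"commands": [[-1,[0.04,0,0],[0,0,0]],[-1,[0.04,0,0],[0,0,0]],[-1,[0,0,0.007],[0,0,0]],[-1,[0,0,0],[0,0,0]]]}}

```text
t: 48.45
ee_pos: [486.0, -275.7, 55.4]
orientation: [-3.127, 0.218, 0.11]
ft_force: [0.5, 0.2, -2.7]
width: 16.1
grasp_force: 30.0
```

Request:
{"name": "jog_arm", "arguments": {"commands": [[-1,[0,0,0.006],[0,0,0]],[-1,[0,0,0],[0,0,0]]]}}

```text
t: 48.65
ee_pos: [485.8, -275.6, 55.1]
orientation: [-3.127, 0.219, 0.109]
ft_force: [-0.5, 1.1, 0.5]
width: 15.9
grasp_force: 30.0
```

Request:
{"name": "jog_arm", "arguments": {"commands": [[-1,[0.02,0,0.002],[0,0,0]],[-1,[0.015,0,0],[0,0,0]],[-1,[0,0,0],[0,0,0]]]}}

```text
t: 48.95
ee_pos: [488.8, -276.1, 54.9]
orientation: [-3.127, 0.219, 0.111]
ft_force: [-3.3, 0.7, 6.6]
width: 16.0
grasp_force: 30.0
```

Request:
{"name": "jog_arm", "arguments": {"commands": [[-1,[0.01,0,0],[0,0,0]],[-1,[0,0,0],[0,0,0]]]}}

```text
t: 49.15
ee_pos: [489.6, -276.2, 54.8]
orientation: [-3.127, 0.219, 0.111]
ft_force: [-2.2, 1.0, 6.8]
width: 15.9
grasp_force: 30.0
```

Request:
{"name": "jog_arm", "arguments": {"commands": [[-1,[0.007,0,0],[0,0,0]],[-1,[0,0,0],[0,0,0]]]}}

```text
t: 49.35
ee_pos: [490.3, -276.3, 54.8]
orientation: [-3.127, 0.219, 0.112]
ft_force: [-3.5, 1.6, 6.8]
width: 15.9
grasp_force: 30.0
```

Request:
{"name": "jog_arm", "arguments": {"commands": [[-1,[0.008,0,0],[0,0,0]],[-1,[0,0,0],[0,0,0]]]}}

```text
t: 49.55
ee_pos: [491.0, -276.5, 54.8]
orientation: [-3.127, 0.219, 0.112]
ft_force: [-4.5, 0.7, 6.1]
width: 16.1
grasp_force: 30.0
```

Request:
{"name": "jog_arm", "arguments": {"commands": [[-1,[0.008,0,0],[0,0,0]],[-1,[0,0,0],[0,0,0]]]}}

```text
t: 49.75
ee_pos: [491.8, -276.6, 54.7]
orientation: [-3.127, 0.219, 0.112]
ft_force: [-4.6, 1.6, 6.2]
width: 15.9
grasp_force: 30.0
```

Request:
{"name": "jog_arm", "arguments": {"commands": [[-1,[0.006,0,0],[0,0,0]],[-1,[0,0,0],[0,0,0]]]}}

```text
t: 49.95
ee_pos: [491.9, -276.6, 54.7]
orientation: [-3.127, 0.218, 0.113]
ft_force: [-5.8, 0.9, 8.7]
width: 16.2
grasp_force: 30.0
```

Request:
{"name": "jog_arm", "arguments": {"commands": [[-1,[0.006,0,0],[0,0,0]],[-1,[0,0,0],[0,0,0]]]}}

```text
t: 50.15
ee_pos: [492.0, -276.6, 54.7]
orientation: [-3.126, 0.218, 0.115]
ft_force: [-6.5, -0.3, 10.0]
width: 16.0
grasp_force: 30.0
```

Request:
{"name": "jog_arm", "arguments": {"commands": [[-1,[0.006,0,0],[0,0,0]],[-1,[0,0,0],[0,0,0]]]}}

```text
t: 50.35
ee_pos: [492.1, -276.6, 54.7]
orientation: [-3.126, 0.218, 0.116]
ft_force: [-8.1, -0.1, 11.7]
width: 15.8
grasp_force: 30.0
```

Request:
{"name": "jog_arm", "arguments": {"commands": [[-0.2,[0,0,0],[0,0,0]],[0,[0,0,0],[0,0,0]],[0,[0,0,0],[0,0,0]],[0,[0,0,0],[0,0,0]],[0,[0,0,-0.1],[0,0,0]],[0,[0,0,-0.3],[0,0,0]],[0,[0,0,-0.4],[0,0,0]],[0,[0,0,-0.4],[0,0,0]],[0,[-0.3,0,-0.3],[0,0.089,0]],[0,[-0.3,0,0],[0,0,0]]]}}

```text
t: 51.35
ee_pos: [447.0, -271.2, 210.7]
orientation: [3.13, -0.218, 0.014]
ft_force: [-0.3, -0.9, -0.3]
width: 43.6
grasp_force: 0.0
```

Request:
{"name": "jog_arm", "arguments": {"commands": [[0,[-0.2,0,0],[0,0,0]],[0,[0,0,0],[0,0,0]],[0,[0,0,0],[0,0,0]]]}}

```text
t: 51.65
ee_pos: [426.2, -267.6, 206.7]
orientation: [3.133, -0.22, 0.002]
ft_force: [0.3, -0.2, 0.6]
width: 43.6
grasp_force: 0.0
```

```bash
python3 row.py w11; python3 - <<'E'
from h import *
t=grab('top'); P0=np.load('top.npz')['P']; P=cloud(t)
for n,(u0,u1,v0,v1),a,b in [('drift',(120,185,175,215),60,110),('tape',(140,180,230,270),30,60),('phone',(326,376,142,175),6,16),('cutter',(200,248,138,160),6,30)]:
    for Q in (P0,P):
        s=Q[v0:v1,u0:u1].reshape(-1,3); s=s[(s[:,2]>a)&(s[:,2]<b)]; print(n,len(s),s.mean(0).round(1))
w=cv2.imread('pics/w11.png'); c=t['image'][165:250,310:370]
cv2.imwrite('pics/fin.png',np.hstack([w,cv2.resize(c,(271,384))]))
E
```

```text
[ 426.16875441 -267.57609497  206.72744419] [ 3.13317541e+00 -2.19839903e-01  2.46709455e-03] 43.62532684343086
-90 154 [21. 22.] | -84 151 [21. 22.] | -78 90 [21. 22.] | -72 4 [30. 31.] | -66 1 [27. 27.] | -60 0  | -54 0  | -48 0  | -42 0  | -36 0  | -30 0  | -24 0  | -18 65 [52. 53.] | -12 236 [52. 82.] | -6 255 [52. 82.] | 0 287 [51. 82.] | 6 261 [51. 81.] | 12 225 [49. 80.] | 18 250 [44. 48.] | 24 274 [49. 51.] | 30 282 [50. 52.] | 36 208 [48. 50.] | 42 308 [45. 48.] | 48 273 [48. 50.] | 54 274 [48. 50.] | 60 228 [43. 46.] | 66 320 [45. 48.] | 72 297 [47. 49.] | 78 243 [46. 47.] | 84 60 [42. 44.] | 90 47 [43. 47.] | 
yrange [-33.98078604  34.12678763]
drift 76 [539.2 427.2  84.7]
drift 77 [540.2 427.2  84.5]
tape 275 [341.3 363.4  45. ]
tape 276 [341.3 363.9  44.7]
phone 820 [ 676.9 -326.8   10.3]
phone 806 [ 676.7 -326.6   10.2]
cutter 250 [714.  134.2  12. ]
cutter 251 [713.1 136.1  12.1]
```

View pics/fin.png

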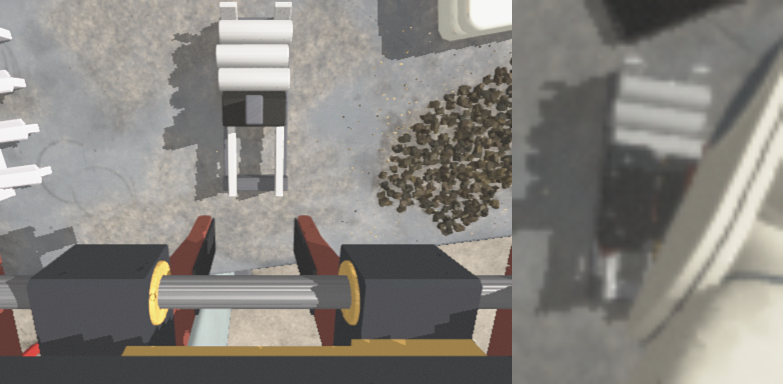

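The chock stands square on the rails at (254,108), against the last bar at (254,80). The three bars are tight to the cheek. The drift, tape, phone and cutter are unmoved, so I'm handing in.

```bash
python3 -c "
from h import *
print(close_job())"
```

```text
the job is handed in; nothing more can be done
None
```

The job is handed in at about 52 s: bars 1, 2 and 4 (bore 3 was empty) lie in one row against the cheek, the chock's sloping face is against the last bar, the drift stands on its mat, and the tape, cutter and phone are undisturbed.

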